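# Open the caged dust gate with the hook rod

### The job

Open the dust-extraction gate: take the hook rod from its rest, reach it in through the open front of the yellow guard, hook the red pull bar and draw the gate out all the way until you feel it held firmly against its hidden stop with a steady pull of about 10 to 15 N for half a second (never load the gate or its stand beyond 25 N). Touch the gate and its guard with nothing but the rod. Then unhook, leave the gate open, lay the rod back in the notches of its rest the way it lay, let go, and leave everything else on the bench where it is.

Things in the scene. Friction and masses are not known exactly. Their poses are not given: they have to be found in the camera images.
- hook: Hook rod, loose, level in its rest at the start. Origin: middle of its pale wooden handle, where to grip it. x runs along the rod to the hook, z up. Handle: 130 long (x) x 22 wide (y) x 26 high mm, centred on the origin. An 8 mm round steel shaft runs on along x at mid-height to x = 180 mm, then bends down into a prong. Mass 0.15 to 0.31 kg, centre of mass 9 mm ahead of the origin.
- hook_tip (a point): Centre of the rounded lower end (radius 4 mm) of the hook rod's 8 mm thick prong: x = 176, z = -32 mm in the rod's frame, so the prong leans back 4 mm from its bend at x = 180, and its lowest point is 36 mm below the shaft's axis.
- hook_rest: Fixed dark wooden rest for the rod. Origin: on the bench below the handle's middle; x towards the hook. Base 85 mm wide, 10 high, x = -85 to 155. Two posts 12 mm thick with notches open upwards: at x = -55 for the handle (floor 49 up, 36 wide, walls to 71 mm up), at x = 115 for the shaft (floor 58 up, 26 wide, walls to 72 mm up). Nothing stands beside the middle of the handle.
- rest_seat (a point): Where the middle of the rod's handle is when the rod lies in its rest, 62 mm above the bench; x runs the same way as the rod's x.
- gate_stand: Fixed dust gate stand. Origin on the bench, on its centre line; x runs level from the guard's open front to the pipe behind. Base 190 mm wide, 10 high. Aluminium gate housing at x = 45 to 155 mm, 120 wide, top 61 mm up, with an upright steel pipe on it (48 mm across, collar 62, centre x = 100, top 156 mm up). All fixed except the sliding gate.
- guard_front (a point): Middle of the front top bar of the yellow guard, x = -105 mm in the stand's frame, 155 mm above the bench. The guard reaches from there to x = 35 mm, 170 mm wide: corner posts and rim bars 8 mm thick, top bars 6 mm thick lying along x 42 mm apart, all with their underside 151 mm up or higher. One bar on each side. Its front is open below this bar, between the posts.
- gate: Sliding gate: steel blade 96 mm wide, top 47.5 mm above the bench, with a red pull bar. Origin: middle of the pull bar, 80 mm above the bench, on the stand's centre line, at the start x = -50 to 0 mm in the stand's frame; axes as the stand's. It slides along the stand's x only and opens towards -x, drags with about 4 N and stays where it is left.
- pull_bar (a point): Same point, the middle of the red pull bar: a round bar 8 mm thick lying across (y = -30 to 30 mm) on two 8 mm legs at its ends. 28 mm are clear under it and at least 37 mm between it and the housing behind, for a hook to drop into from above.
- gate_slot (a point): Middle of the housing's front slot, x = 45 mm in the stand's frame, 45 mm up, where the blade comes out. Inside is the gate's hard stop, set anew each time, not to be seen: it comes after 40 to 65 mm of travel from the start, with the pull bar 65 to 90 mm in front of the stand's origin, and is found by feel, as the pull rises well above the drag while the gate no longer moves.
- blank: Round maple bowl blank, a pale disc 120 mm across and 45 mm high. A bystander, loose, to be left where it is. Origin at the centre of its underside.
- bowl: Turned wooden bowl, 130 mm across and 55 mm high. A bystander, loose, to be left where it is. Origin at the centre of its underside.
- wax_jar: Amber glass jar with a steel lid, 68 mm across and 75 mm high. A bystander, loose, to be left where it is. Origin at the centre of its underside.
- sanding_block: Cork sanding block, 95 x 55 x 28 mm. A bystander, loose, to be left where it is. Origin at the centre of its underside.
- faceplate: Steel faceplate ring, 90 mm across and 14 mm high. A bystander, loose, to be left where it is. Origin at the centre of its underside.
- mallet: Wooden carver's mallet lying on its side, 235 mm long, head 60 mm across (origin at the joint of head and handle). A bystander, loose, to be left where it is.
- gouge: Turning tool with a dark round handle and a thin steel blade, about 260 mm long, lying on the bench. A bystander, loose, to be left where it is. Origin at the centre of its underside.
Not all that is in view belongs to the job. There is more than one size of the hook; the one meant has the size given above.

How it is judged:
By the outcome, as a careful person would: the job done as asked, in the order asked, and still so for the second after the job is handed in, with the robot touching nothing.
It also fails if it takes over 66 s, if anything falls off the work surface, if the arm or the gripper's body presses on something with over 40 N, if the wrist force passes 120 N, or if a joint passes its speed limit or range.

### The arm

A 6-joint arm with a two-finger parallel gripper is mounted at the origin on the work surface. World frame = base frame: x ahead of the robot, y to its left, z up, the work surface at z = 0. Lengths are in m, angles in rad, forces in N, time in s.
With the tool pointing down it reaches from about 0.425 to 0.925 m from the base axis. Payload 12.5 kg.
Tool frame: the origin (TCP) lies midway between the tips of the shut fingers; the grasp point (between the pads) lies 19 mm behind it (env.grip_depth is the distance from the TCP to the grasp point, in m); z points along the fingers, y is the direction in which the jaws open and shut (so a half turn about z gives the same grasp; the last joint's range is limited). The gripper opens to 85 mm and grips with 20 to 120 N. Pads are 22 mm wide; open, the fingers measure 114 mm over their backs; the gripper's body (76 mm by 85 mm) begins 54 mm behind the grasp point. The pads swing forward as they close: fully open they stand 13 mm farther back than shut.
Start: joints at [-1.287, 0.491, 1.559, -0, 1.092, -0.106], TCP at [0.238, -0.578, 0.231] pointing down, gripper open.
Joint ranges: [-3.1, 3.1], [-0.84, 2.19], [0.05, 2.79], [-1.13, 4.28], [0.06, 2.93], [-2.69, 2.69]. Speed limits (rad/s): [2.22, 2.22, 2.79, 3.14, 3.14, 3.14].

### API

Orientations are given as a rotation vector (axis times angle).
In Python, from station import env gives the robot as it stands.
- The arm moves only by the tool move_arm, never from a script. Its argument "plan" is a list that holds one entry, the list of rows, each a list of 7 numbers: the shift along the tool's x, y, z in cm, then the turn, a rotation vector about the tool's x, y, z in rad, then the finger opening in cm, from 0 to 8.54. A call has 1 to 12 rows; each row shifts and turns the commanded pose from where the row before left it, along the tool's axes as they then stand; what a row does not reach is not made up. A row lasts 1/10 s, in which the tool goes at most 50 mm and 8.59 degrees, less where a joint would pass 70% of its speed; a pose out of reach is approached as far as the arm can. A call with a gripper value outside its range is refused whole. The fingers move at their own pace and stop on an object; "squeeze" is the grip in N (left out, the last holds). Time passes only in rows, so rows that do not move let the fingers close. It gives the time, the measured TCP pose, the force and the opening at its end, in the units of the state.
- env.get_state(): the state, without advancing time (a new reading comes with each control period).
- env.read_camera(name): name is "scene" or "top" or "wrist"; returns a dict with "frame" (400x640x3 uint8, blue, green, red), "K" (3x3 intrinsics, pixels), "R" (3x3) and "t" (3): a world point X has camera coordinates R X + t; the wrist camera has in their place "hand_eye" (4x4, takes a point from camera to tool coordinates, whose origin is the TCP and whose axes are the flange's). Camera axes: x right, y down, z forward; pixel columns grow to the right and rows downward; lengths in m; the calibration is good to about 2 mm. The wrist camera is an equidistant fisheye: a pixel r from the principal point sees the ray r / f radians off the axis. A picture is of the moment at which its call begins: read the wrist's pose just before it. There is no depth.
- env.hand_in(): hands the job in, once; it reports no verdict.
The state is a dict: "clock": time; "q": joint angles; "qvel": joint speeds; "tau": joint torques, N m; "tcp_pos": TCP position; "tcp_rot": TCP orientation; "contact_force": force on the tool from outside, world axes, zero at the start; "torque": the same for the moment, N m; "grip_width": opening from 0.0 (shut) to 1.0 (fully open).
Only numpy, scipy, OpenCV 4.12 (cv2) and the standard library are available. Lean on these libraries where they do the work, as an engineer would, in place of code of your own. Each camera call takes 0.05 s, during which the arm holds its last target.

## Working session

There is one attempt and no reset: what is moved stays moved. The work goes in short steps, Python scripts to look and compute and a tool call to move; the robot and the scene stay as the last step left them, time stands still between calls to the robot, and variables do not carry over. Pictures are saved under pics/ and viewed, and the job is handed in when it is done.

Besides the shell and the picture viewer there is one more tool, called after ">>>" by a JSON object that holds its "method" and its "body", one argument or row to a line. move_arm: Moves the arm, as the interface text tells. Its arguments: {"type":"object","properties":{"plan":{"type":"array"},"squeeze":{"type":"number"}},"required":["plan"]}

```bash
ls; mkdir -p pics
python3 - <<'E'
from station import env
import cv2,numpy as np
s=env.get_state();print(s)
for n in("scene","top","wrist"):
    c=env.read_camera(n);cv2.imwrite(f"pics/{n}0.png",c["frame"]);np.savez(f"{n}0.npz",**c)
    print(n,{k:np.round(v,4).tolist() for k,v in c.items() if k!="frame"})
E
```

```text
pics
{'clock': 0.0, 'q': array([-1.28658772e+00,  4.91574482e-01,  1.55946858e+00, -4.77546932e-06,
        1.09172433e+00, -1.05591083e-01]), 'qvel': array([ 0.00071228, -0.00128826, -0.00072268, -0.00161843, -0.00100488,
       -0.00077674]), 'tau': array([ 3.07073577e-03, -6.18443799e+01, -2.61590338e+01, -5.94059159e-06,
        4.12988855e-03, -4.35864592e-06]), 'tcp_pos': array([ 0.23745931, -0.57787325,  0.23071189]), 'tcp_rot': array([-3.08096490e+00, -6.08203698e-01,  1.71143750e-04]), 'contact_force': array([-0.95943311,  0.11252467,  0.38014181]), 'torque': array([-0.05458518, -0.00917614,  0.02663191]), 'grip_width': 0.998657331106745}
scene {'K': [[362.4031, 0.0, 319.6666], [0.0, 362.4031, 193.9692], [0.0, 0.0, 1.0]], 'R': [[0.6361, 0.7712, 0.0257], [0.4307, -0.3273, -0.841], [-0.6402, 0.546, -0.5404]], 't': [-0.2714, -0.1046, 1.5718]}
top {'K': [[466.2431, 0.0, 318.8267], [0.0, 466.2431, 199.8001], [0.0, 0.0, 1.0]], 'R': [[0.0036, -1.0, -0.0077], [-0.9832, -0.0021, -0.1827], [0.1826, 0.0082, -0.9831]], 't': [-0.04, 0.482, 1.5878]}
wrist {'K': [[309.7069, 0.0, 316.1033], [0.0, 309.7069, 202.6871], [0.0, 0.0, 1.0]], 'hand_eye': [[0.0002, -0.952, -0.3062, 0.0776], [1.0, 0.0004, -0.0008, 0.0002], [0.0009, -0.3062, 0.952, -0.1416], [0.0, 0.0, 0.0, 1.0]]}
```

View pics/scene0.png

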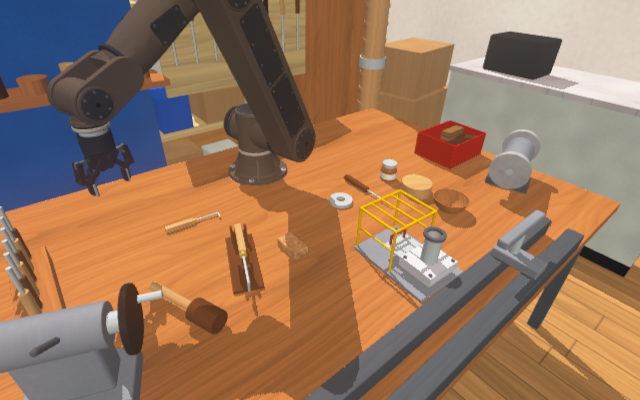

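View pics/top0.png

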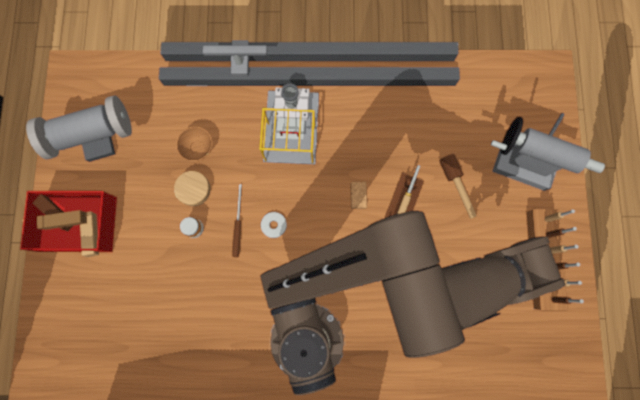

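View pics/wrist0.png

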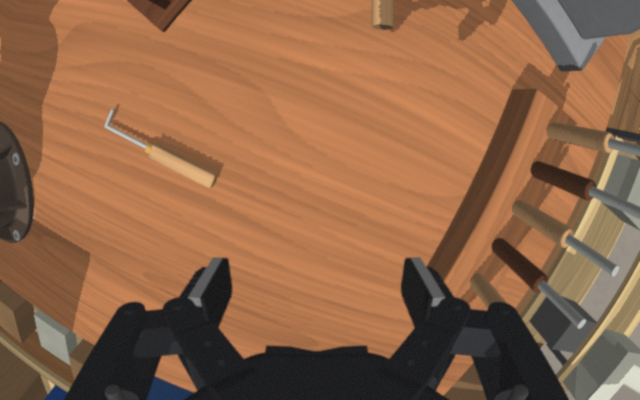

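Two hooks are in view. One lies on the dark rest (scene ~(243,258), top ~(407,190)), and a smaller one lies loose on the bench (scene ~(193,223), wrist (160,150)). The one in the rest should be the right one, so I'll check enlarged crops.

Run:
```python
import cv2
s=cv2.imread("pics/scene0.png");t=cv2.imread("pics/top0.png")
f=lambda im,x0,y0,x1,y1,k,n:cv2.imwrite(n,cv2.resize(im[y0:y1,x0:x1],None,fx=k,fy=k,interpolation=cv2.INTER_CUBIC))
f(s,150,200,330,310,4.4,"pics/s_hook.png")
f(s,340,180,480,300,5,"pics/s_gate.png")
f(t,370,140,450,220,7,"pics/t_hook.png")
f(t,245,70,335,175,5.5,"pics/t_gate.png")
```

```text
(no output)
```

View pics/s_hook.png

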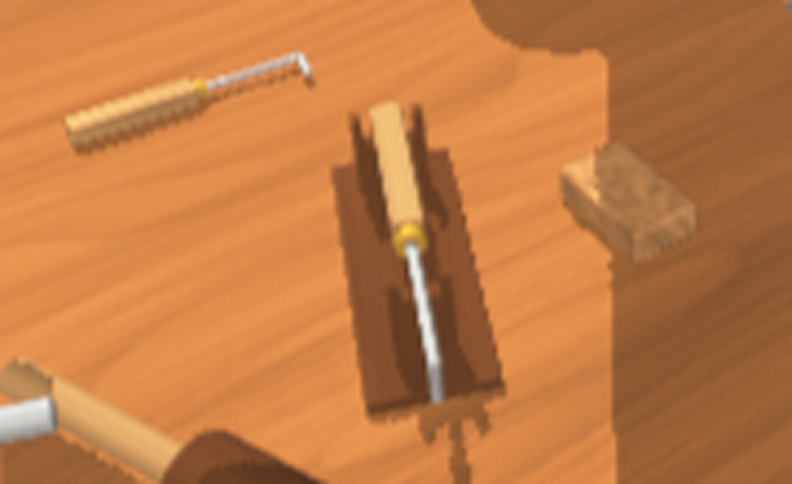

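View pics/s_gate.png

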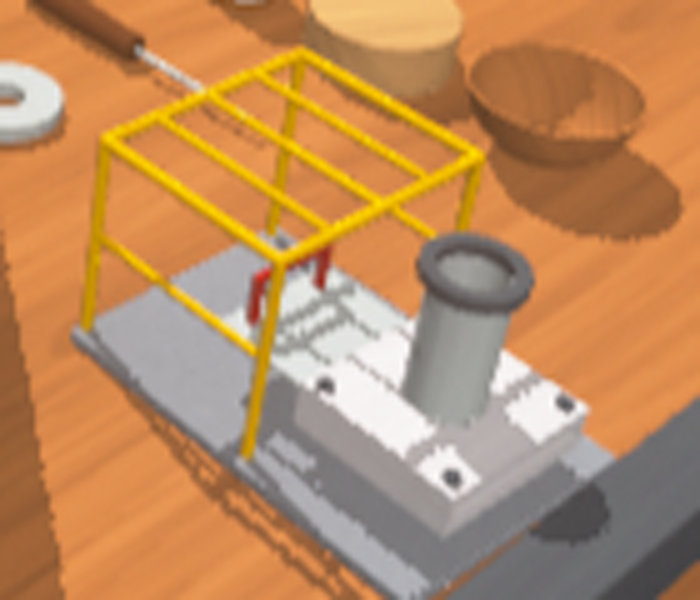

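View pics/t_hook.png

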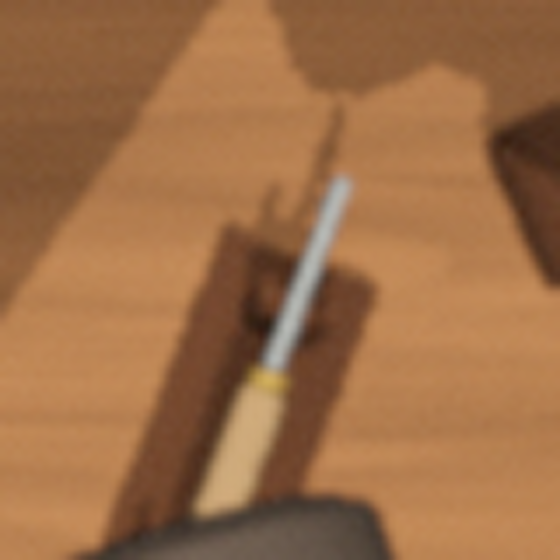

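View pics/t_gate.png

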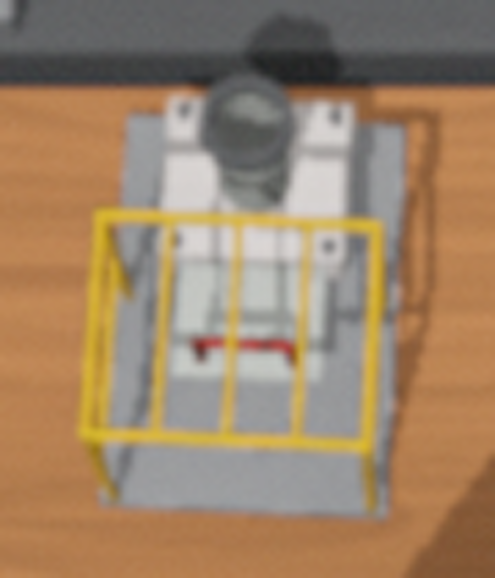

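```bash
cat > h.py <<'E'
import numpy as np,cv2
from scipy.optimize import least_squares
C={n:np.load(f"{n}0.npz") for n in("scene","top","wrist")}
def proj(n,X):
    c=C[n];p=np.asarray(X)@c["R"].T+c["t"];p=p@c["K"].T;return p[...,:2]/p[...,2:]
def fr(p,X):
    x,y,a=p[:3];X=np.asarray(X,float);c,s=np.cos(a),np.sin(a)
    return np.stack([x+c*X[...,0]-s*X[...,1],y+s*X[...,0]+c*X[...,1],X[...,2]],-1)
def up(x0,y0,k,u,v): return [x0+(u+.5)/k-.5,y0+(v+.5)/k-.5]
def onplane(n,uv,z):
    c=C[n];d=c["R"].T@np.linalg.inv(c["K"])@[uv[0],uv[1],1];o=-c["R"].T@c["t"]
    return o+d*(z-o[2])/d[2]
E
python3 - <<'E'
from h import *
G=np.array([[-.105,.081,.155],[-.105,-.081,.155],[.031,.081,.155],[.031,-.081,.155]])
T=[up(245,70,5.5,*p) for p in[(88,435),(372,445),(103,215),(378,223)]]
S=[up(340,180,5,*p) for p in[(302,52),(105,140),(482,155),(280,262)]]
f=lambda p:np.r_[(proj("top",fr(p,G))-T).ravel(),(proj("scene",fr(p,G))-S).ravel()]
r=least_squares(f,[.7,.04,0]);print("stand",r.x,np.degrees(r.x[2]));print(r.fun.round(1).reshape(-1,2))
p=r.x
for n,uv in[("top",up(245,70,5.5,198,345)),("top",up(245,70,5.5,296,350)),("scene",up(340,180,5,255,280)),("scene",up(340,180,5,325,250))]:
    X=onplane(n,uv,.08);c,s=np.cos(p[2]),np.sin(p[2]);d=X[:2]-p[:2];print("bar",n,X.round(4),"in stand",c*d[0]+s*d[1],-s*d[0]+c*d[1])
H=np.array([[.18,0,.062],[.068,0,.062]])
T=[up(370,140,7,342,180),up(370,140,7,270,368)]
S=[up(150,200,4.4,437,395),up(150,200,4.4,410,242)]
print([onplane("top",t,.062).round(4) for t in T],[onplane("scene",t,.062).round(4) for t in S])
f=lambda p:np.r_[(proj("top",fr(p,H))-T).ravel(),(proj("scene",fr(p,H))-S).ravel()]
r=least_squares(f,[.6,-.25,0]);print("rod",r.x,np.degrees(r.x[2]));print(r.fun.round(1).reshape(-1,2))
# decoy length
a=onplane("scene",up(150,200,4.4,70,130),.012);b=onplane("scene",up(150,200,4.4,300,57),.025);print("decoy len",np.linalg.norm(a-b))
a=onplane("scene",up(150,200,4.4,385,108),.075);b=onplane("scene",up(150,200,4.4,437,395),.062);print("rest one len",np.linalg.norm(a-b))
E
```

```text
stand [ 0.73966135  0.06597288 -0.04130097] -2.366371512519861
[[ 1.2 -1.1]
 [-1.9 -0.9]
 [ 1.1  0.2]
 [-1.1  0.7]
 [-0.8  1. ]
 [ 1.4 -0. ]
 [-2.3  0.5]
 [ 0.4 -1. ]]
bar top [0.7167 0.0965 0.08  ] in stand -0.024211416091849472 0.029597843187677875
bar top [0.7134 0.0338 0.08  ] in stand -0.024896958245604645 -0.03325284048461764
bar scene [0.7161 0.035  0.08  ] in stand -0.02226834152951887 -0.03190320532440104
bar scene [0.7233 0.0917 0.08  ] in stand -0.017431154432988483 0.024985039136598247
[array([ 0.6025, -0.3873,  0.062 ]), array([ 0.5065, -0.3483,  0.062 ])] [array([ 0.6243, -0.3982,  0.062 ]), array([ 0.5006, -0.3461,  0.062 ])]
rod [ 0.44478002 -0.32263364 -0.39635778] -22.709627834399562
[[ 1.3 -2.3]
 [ 0.2 -0.3]
 [-0.6 -4.3]
 [ 0.3  1.7]]
decoy len 0.17477657498019689
rest one len 0.2637688292839914
```

The rod in the rest measures about 250–260 mm and the loose one about 175 mm, so the one in the rest is the one meant. I'll move above it for a close wrist view.

>>> {"method": "move_arm", "body": {
  "plan": [
    [[2.4, -1.3, 0, 0, 0, 0, 8.5], [2.4, -1.3, 0, 0, 0, 0, 8.5], [2.4, -1.3, 0, 0, 0, 0, 8.5], [2.4, -1.3, 0, 0, 0, 0, 8.5], [2.4, -1.3, 0, 0, 0, 0, 8.5], [2.4, -1.3, 0, 0, 0, 0, 8.5], [2.4, -1.3, 0, 0, 0, 0, 8.5], [2.4, -1.3, 0, 0, 0, 0, 8.5], [2.4, -1.3, 0, 0, 0, 0, 8.5], [2.4, -1.3, 0, 0, 0, 0, 8.5], [2.4, -1.3, 0, 0, 0, 0, 8.5], [2.4, -1.3, 0, 0, 0, 0, 8.5]]
  ]
}}

```text
clock: 1.35
tcp_pos: [0.4452, -0.3234, 0.2312]
tcp_rot: [-3.082, -0.608, 0.0]
contact_force: [0.9, -0.1, 0.4]
grip_width: 0.992
```

>>> {"method": "move_arm", "body": {
  "plan": [
    [[0, 0, 0, 0, 0, 0.13, 8.5], [0, 0, 0, 0, 0, 0.13, 8.5], [0, 0, 0, 0, 0, 0.13, 8.5], [0, 0, 0, 0, 0, 0.13, 8.5], [0, 0, 0, 0, 0, 0.13, 8.5], [0, 0, 0, 0, 0, 0.135, 8.5], [0, 0, 0, 0, 0, 0, 8.5], [0, 0, 0, 0, 0, 0, 8.5]]
  ]
}}

```text
clock: 2.15
tcp_pos: [0.4446, -0.3244, 0.2312]
tcp_rot: [-3.082, 0.611, 0.0]
contact_force: [-0.0, 1.0, 0.0]
grip_width: 0.995
```

```bash
cat >> h.py <<'E'
from scipy.spatial.transform import Rotation as Ro
def snap(tag,names=("wrist",)):
    from station import env
    s=env.get_state()
    for n in names:
        c=env.read_camera(n);cv2.imwrite(f"pics/{n}_{tag}.png",c["frame"])
        np.savez(f"{n}_{tag}.npz",**c,tcp=s["tcp_pos"],rot=s["tcp_rot"])
    pr(s);return s
def pr(s):
    R=Ro.from_rotvec(s["tcp_rot"]).as_matrix()
    print("t",round(s["clock"],2),"tcp",s["tcp_pos"].round(4),"yaw",np.degrees(np.arctan2(R[1,0],R[0,0])).round(2),"z",R[:,2].round(4),"F",s["contact_force"].round(2),"M",s["torque"].round(2),"w",round(s["grip_width"],3),"q",s["q"].round(2))
def wload(tag):
    return np.load(f"wrist_{tag}.npz")
def wT(c):
    T=np.eye(4);T[:3,:3]=Ro.from_rotvec(c["rot"]).as_matrix();T[:3,3]=c["tcp"];return T@c["hand_eye"]
def wray(c,uv,z):
    K=c["K"];d=np.array([(uv[0]-K[0,2])/K[0,0],(uv[1]-K[1,2])/K[1,1]]);th=np.hypot(*d)
    r=np.r_[d/th*np.sin(th),np.cos(th)] if th>1e-9 else np.array([0,0,1.])
    T=wT(c);r=T[:3,:3]@r;o=T[:3,3];return o+r*(z-o[2])/r[2]
def wproj(c,X):
    T=wT(c);p=(np.asarray(X)-T[:3,3])@T[:3,:3];rho=np.linalg.norm(p[...,:2],axis=-1);th=np.arctan2(rho,p[...,2])
    return c["K"][[0,1],[2,2]]+c["K"][0,0]*(th/rho)[...,None]*p[...,:2]
E
python3 -c "
from h import *
snap('a',('wrist','top'))"
```

```text
t 2.15 tcp [ 0.4446 -0.3244  0.2312] yaw -22.42 z [-2.e-04  1.e-04 -1.e+00] F [-0.    0.96  0.03] M [ 0.04  0.01 -0.06] w 0.995 q [-0.75  0.39  1.74 -0.    1.01  1.21]
```

View pics/wrist_a.png

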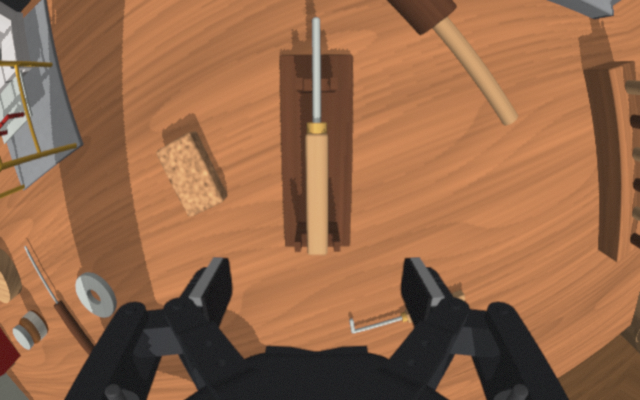

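The wrist picture shows the rest and rod nearly aligned with the tool. The handle runs (317,254) to (317,133) and the shaft's bend is at (316,18).

Run:
```python
from h import *
c=wload('a');im=cv2.imread("pics/wrist_a.png")
cv2.imwrite("pics/wa_crop.png",cv2.resize(im[5:265,260:380],None,fx=2.3*1,fy=2.3,interpolation=cv2.INTER_CUBIC))
top=im
P=[((317.5,254),.075),((317,134),.075),((316.5,20),.064),((317,121),.062)]
X=[wray(c,*p) for p in P];print(np.round(X,4))
print("handle len",np.linalg.norm(X[0]-X[1])," yaw",np.degrees(np.arctan2(*(X[2]-X[0])[1::-1])), "mid",(X[0]+X[1])/2)
d=(X[2]-X[0])[:2];d/=np.linalg.norm(d);print("origin from bend",X[2][:2]-.18*d)
# rest corners
for uv in[(280,56),(353,56),(286,245),(349,246)]:print("rest",wray(c,uv,.01).round(4))
```

```text
[[ 0.3734 -0.2973  0.075 ]
 [ 0.4912 -0.3452  0.075 ]
 [ 0.5978 -0.3886  0.064 ]
 [ 0.5023 -0.3497  0.062 ]]
handle len 0.1272062415673981  yaw -22.141758887368578 mid [ 0.4323247  -0.32120516  0.075     ]
origin from bend [ 0.43103372 -0.32071037]
rest [ 0.5877 -0.3391  0.01  ]
rest [ 0.5558 -0.4166  0.01  ]
rest [ 0.3698 -0.2518  0.01  ]
rest [ 0.3372 -0.327   0.01  ]
```

View pics/wa_crop.png

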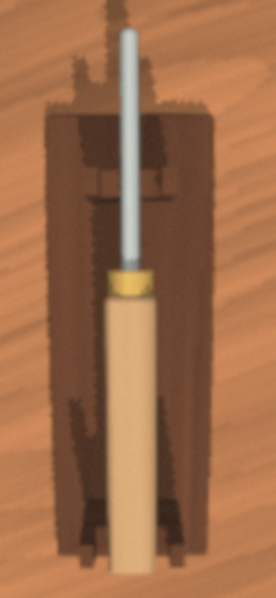

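View pics/top_a.png

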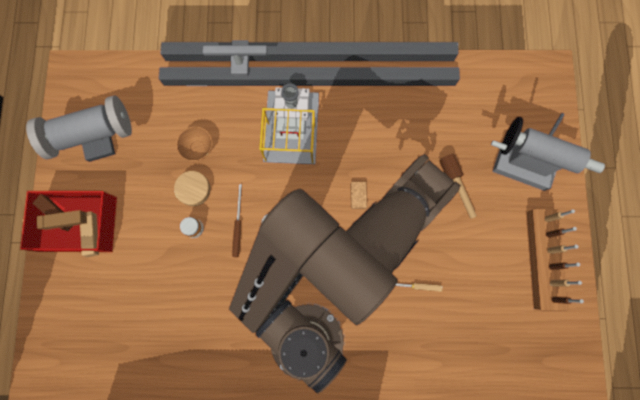

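>>> {"method": "move_arm", "body": {
  "plan": [
    [[-1.35, 0.15, 0, 0, 0, 0, 8.5], [0, 0, 2.2, 0, 0, 0, 8.5], [0, 0, 2.2, 0, 0, 0, 8.5], [0, 0, 2.2, 0, 0, 0, 8.5], [0, 0, 2.2, 0, 0, 0, 8.5], [0, 0, 2.2, 0, 0, 0, 8.5], [0, 0, 2, 0, 0, 0, 8.5], [0, 0, 2, 0, 0, 0, 8.5], [0, 0, 2, 0, 0, 0, 8.5], [0, 0, 2, 0, 0, 0, 8.5], [0, 0, 0, 0, 0, 0, 8.5], [0, 0, 0, 0, 0, 0, 8.5]]
  ]
}}

```text
clock: 3.45
tcp_pos: [0.4312, -0.3205, 0.0417]
tcp_rot: [-3.08, 0.616, 0.001]
contact_force: [-0.3, -0.1, -0.3]
grip_width: 0.997
```

```bash
python3 -c "
from h import *
snap('b')"
```

```text
t 3.45 tcp [ 0.4312 -0.3205  0.0417] yaw -22.61 z [-4.e-04  3.e-04 -1.e+00] F [-0.32 -0.05 -0.3 ] M [ 0.02 -0.04 -0.02] w 0.997 q [-0.76  0.64  1.94 -0.    0.56  1.2 ]
```

View pics/wrist_b.png

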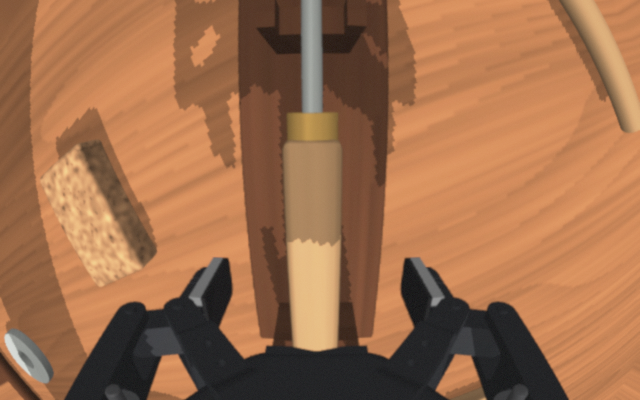

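The handle lies centred between the pads, at column ~314 against 315. I'll close on it.

>>> {"method": "move_arm", "body": {
  "plan": [
    [[0, 0, 0, 0, 0, 0, 5], [0, 0, 0, 0, 0, 0, 3.5], [0, 0, 0, 0, 0, 0, 2.5], [0, 0, 0, 0, 0, 0, 2], [0, 0, 0, 0, 0, 0, 1.5], [0, 0, 0, 0, 0, 0, 1], [0, 0, 0, 0, 0, 0, 1], [0, 0, 0, 0, 0, 0, 1]]
  ],
  "squeeze": 90
}}

```text
clock: 4.3
tcp_pos: [0.4317, -0.3207, 0.0417]
tcp_rot: [3.08, -0.616, 0.001]
contact_force: [-1.0, -1.1, 5.3]
grip_width: 0.248
```

```bash
python3 -c "
from h import *
snap('c')"
```

```text
t 4.3 tcp [ 0.4317 -0.3207  0.0417] yaw -22.64 z [ 4.e-04 -6.e-04 -1.e+00] F [-0.96 -1.12  5.27] M [0.03 0.23 0.04] w 0.248 q [-0.76  0.64  1.94 -0.    0.56  1.2 ]
```

View pics/wrist_c.png

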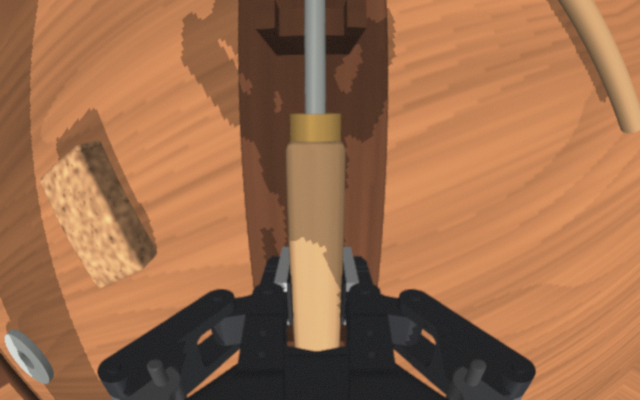

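>>> {"method": "move_arm", "body": {
  "plan": [
    [[0, 0, -0.5, 0, 0, 0, 1], [0, 0, -1, 0, 0, 0, 1], [0, 0, -1.5, 0, 0, 0, 1], [0, 0, -2, 0, 0, 0, 1], [0, 0, -2, 0, 0, 0, 1], [0, 0, -2, 0, 0, 0, 1], [0, 0, -2, 0, 0, 0, 1], [0, 0, -2, 0, 0, 0, 1], [0, 0, -2, 0, 0, 0, 1], [0, 0, -2, 0, 0, 0, 1], [0, 0, 0, 0, 0, 0, 1], [0, 0, 0, 0, 0, 0, 1]]
  ],
  "squeeze": 90
}}

```text
clock: 5.55
tcp_pos: [0.4314, -0.3204, 0.2114]
tcp_rot: [3.08, -0.617, 0.001]
contact_force: [-0.6, -0.4, -1.4]
grip_width: 0.245
```

```bash
python3 -c "
from h import *
snap('d',('wrist','scene'))"
```

```text
t 5.55 tcp [ 0.4314 -0.3204  0.2114] yaw -22.64 z [ 3.e-04 -4.e-04 -1.e+00] F [-0.62 -0.39 -1.43] M [0.01 0.04 0.01] w 0.245 q [-0.76  0.39  1.8  -0.    0.95  1.2 ]
```

View pics/wrist_d.png

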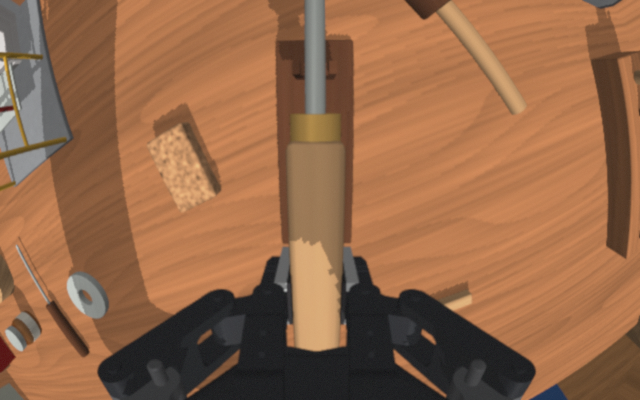

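View pics/scene_d.png

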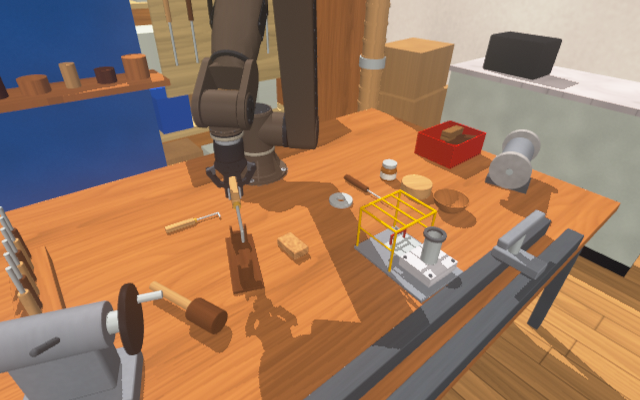

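>>> {"method": "move_arm", "body": {
  "plan": [
    [[-0.8, -2, 0, 0, 0, 0, 1], [-0.8, -2, 0, 0, 0, 0, 1], [-0.8, -2, 0, 0, 0, 0, 1], [-0.8, -2, 0, 0, 0, 0, 1], [-0.8, -2, 0, 0, 0, 0, 1], [-0.8, -2, 0, 0, 0, 0, 1], [-0.8, -2, 0, 0, 0, 0, 1], [-0.8, -2, 0, 0, 0, 0, 1], [-0.8, -2, 0, 0, 0, 0, 1], [-0.8, -2, 0, 0, 0, 0, 1], [0, 0, 0, 0, 0, 0, 1], [0, 0, 0, 0, 0, 0, 1]]
  ]
}}

```text
clock: 6.85
tcp_pos: [0.4347, -0.105, 0.2108]
tcp_rot: [3.081, -0.615, -0.001]
contact_force: [-0.2, -0.1, -2.0]
grip_width: 0.244
```

```bash
python3 -c "
from h import *
snap('e',('wrist','top'))
im=cv2.imread('pics/top_e.png');cv2.imwrite('pics/top_e_c.png',cv2.resize(im[70:230,230:420],None,fx=3.5,fy=3.5,interpolation=cv2.INTER_CUBIC))"
```

```text
t 6.85 tcp [ 0.4347 -0.105   0.2108] yaw -22.58 z [-9.e-04  2.e-04 -1.e+00] F [-0.19 -0.09 -1.97] M [ 0.01 -0.08  0.02] w 0.244 q [-0.38  0.27  2.   -0.    0.88  1.58]
```

View pics/wrist_e.png

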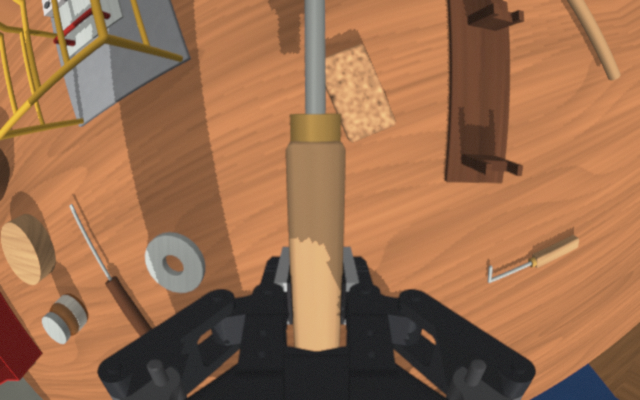

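View pics/top_e_c.png

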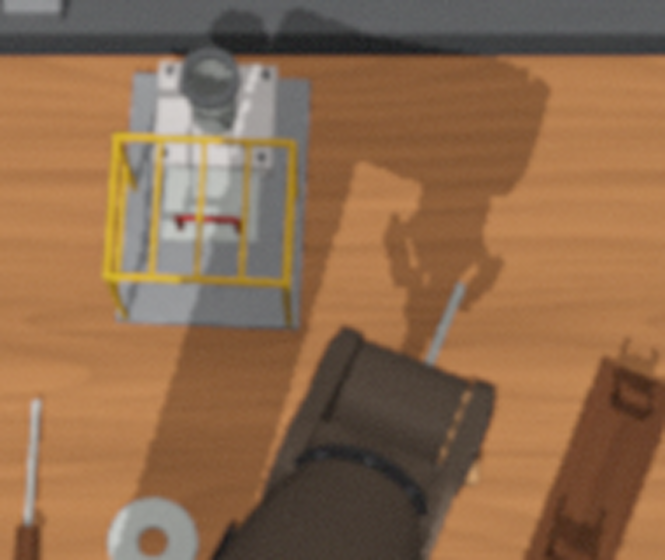

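```bash
python3 -c "
import cv2
im=cv2.imread('pics/wrist_e.png');cv2.imwrite('pics/we_c.png',cv2.resize(im[0:145,0:200],None,fx=4,fy=4,interpolation=cv2.INTER_CUBIC))"
```

```text
(no output)
```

View pics/we_c.png

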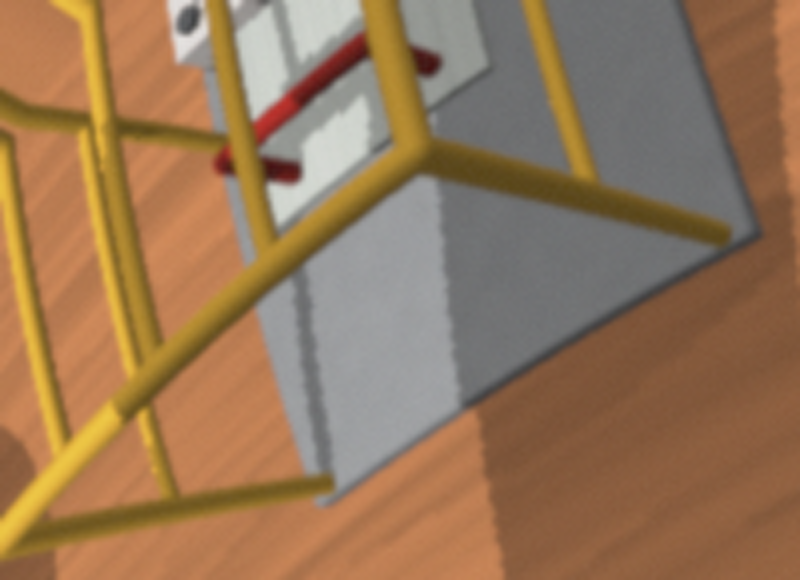

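Run:
```python
from h import *
c=wload('e')
def Gp(w):return np.array([[-.105,w,.155],[-.105,-w,.155],[.031,w,.155],[.031,-w,.155]])
T=np.array([up(245,70,5.5,*p) for p in[(88,435),(372,445),(103,215),(378,223)]])
S=np.array([up(340,180,5,*p) for p in[(302,52),(105,140),(482,155),(280,262)]])
W=np.array([up(0,0,4,*p) for p in[(5,545),(423,158),(330,485),(724,235)]])
B=lambda g:np.array([[g,.03,.08],[g,-.03,.08]])
bT=np.array([up(245,70,5.5,*p) for p in[(198,345),(296,350)]]);bS=np.array([up(340,180,5,*p) for p in[(325,250),(255,280)]]);bW=np.array([up(0,0,4,*p) for p in[(228,160),(376,47)]])
for cams in["TSW","TS","W"]:
  def f(p):
    G=Gp(p[4]);WG=np.r_[G[:2],[[-.105,p[4],.01],[-.105,-p[4],.01]]];r=[]
    if "T" in cams:r+=[proj("top",fr(p,G))-T,proj("top",fr(p,B(p[3])))-bT]
    if "S" in cams:r+=[proj("scene",fr(p,G))-S,proj("scene",fr(p,B(p[3])))-bS]
    if "W" in cams:r+=[wproj(c,fr(p,WG))-W,wproj(c,fr(p,B(p[3])))-bW]
    return np.concatenate(r).ravel()
  r=least_squares(f,[.74,.066,-.04,-.022,.083]);print(cams,r.x.round(4),np.degrees(r.x[2]).round(2),"bar",fr(r.x,[r.x[3],0,.08]).round(4),"rms",np.sqrt(np.mean(r.fun**2)))
  print(r.fun.round(1).tolist())
```

```text
TSW [ 0.7346  0.0641 -0.0453 -0.0201  0.0848] -2.6 bar [0.7145 0.0651 0.08  ] rms 1.215740863291488
[0.4, 0.2, -0.3, 0.7, 0.6, 1.5, 0.6, 2.2, 0.4, 0.2, -0.4, 0.1, -1.4, 0.1, -1.1, -0.3, -3.2, -0.4, -2.5, -1.2, -1.2, -1.6, -0.7, -0.5, -2.4, -0.2, -1.3, -1.5, -0.3, -0.7, -0.5, -0.4, -0.5, 0.5, -2.2, -1.1]
TS [ 0.7398  0.0658 -0.0358 -0.0228  0.0859] -2.05 bar [0.717  0.0666 0.08  ] rms 0.6365610922847749
[-0.1, -1.1, -0.2, -1.1, -0.3, 0.3, 0.4, 0.6, 0.0, -0.4, -0.8, -0.7, 0.0, 0.5, 0.2, 0.7, -1.4, -0.1, -0.6, -0.3, -0.3, -1.4, 0.3, -0.2]
W [ 0.7329  0.0626 -0.0468 -0.0202  0.0841] -2.68 bar [0.7127 0.0635 0.08  ] rms 0.6899827562224637
[-1.2, 0.1, -0.1, -0.2, 1.0, -0.5, 0.5, 0.6, 0.6, 0.8, -0.8, -0.7]
```

>>> {"method": "move_arm", "body": {
  "plan": [
    [[-0.95, -2.1, 0, 0, 0, 0, 1], [-0.95, -2.1, 0, 0, 0, 0, 1], [-0.95, -2.1, 0, 0, 0, 0, 1], [-0.95, -2.1, 0, 0, 0, 0, 1], [-0.95, -2.1, 0, 0, 0, 0, 1], [-0.95, -2.1, 0, 0, 0, 0, 1], [-0.95, -2.1, 0, 0, 0, 0, 1], [-0.95, -2.1, 0, 0, 0, 0, 1], [0, 0, 0, 0, 0, -0.12, 1], [0, 0, 0, 0, 0, -0.12, 1], [0, 0, 0, 0, 0, -0.11, 1], [0, 0, 0, 0, 0, 0, 1]]
  ]
}}

```text
clock: 8.15
tcp_pos: [0.4296, 0.0785, 0.2111]
tcp_rot: [3.141, -0.07, -0.0]
contact_force: [-0.3, 0.2, -2.1]
grip_width: 0.242
```

```bash
python3 -c "
from h import *
snap('f',('top','scene'))
im=cv2.imread('pics/top_f.png');cv2.imwrite('pics/top_f_c.png',cv2.resize(im[70:200,220:350],None,fx=4.5,fy=4.5,interpolation=cv2.INTER_CUBIC))
im=cv2.imread('pics/scene_f.png');cv2.imwrite('pics/scene_f_c.png',cv2.resize(im[120:300,280:480],None,fx=3.3,fy=3.3,interpolation=cv2.INTER_CUBIC))"
```

```text
t 8.15 tcp [0.4296 0.0785 0.2111] yaw -2.55 z [-2.e-04 -1.e-04 -1.e+00] F [-0.34  0.2  -2.11] M [-0.05  0.03  0.01] w 0.242 q [ 0.03  0.25  2.02 -0.    0.87  1.64]
```

View pics/top_f_c.png

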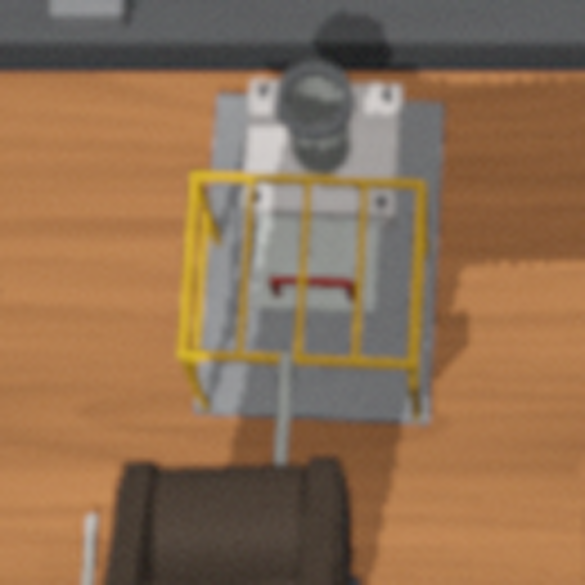

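View pics/scene_f_c.png

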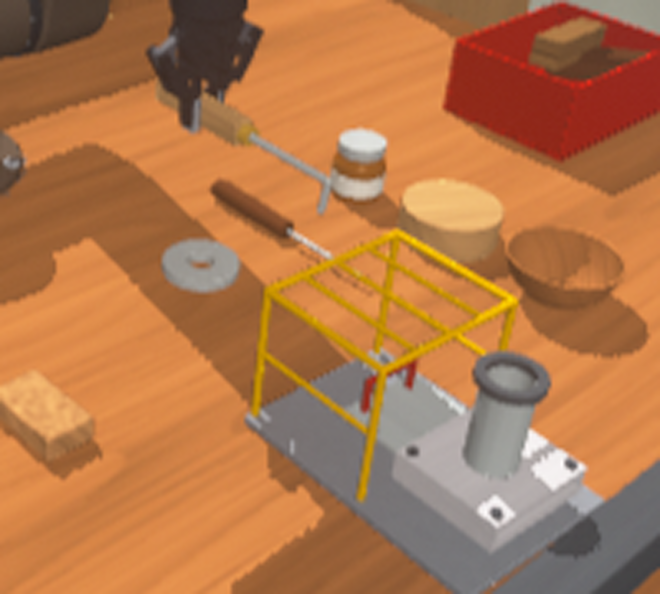

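Run:
```python
from h import *
p=[.4296,.0785,np.radians(-2.55)]
for X in([.18,0,.231],[.068,0,.231],[.176,0,.199]):
    P=fr(p,X);print(P.round(3),"top crop",((proj("top",P)-[220,70]+.5)*4.5-.5).round(0),"scene crop",((proj("scene",P)-[280,120]+.5)*3.3-.5).round(0))
print(onplane("top",up(220,70,4.5,286,355),.231),onplane("top",up(220,70,4.5,281,460),.231))
```

```text
[0.609 0.07  0.231] top crop [290. 359.] scene crop [325. 180.]
[0.498 0.075 0.231] top crop [280. 514.] scene crop [244. 134.]
[0.605 0.071 0.199] top crop [293. 377.] scene crop [318. 208.]
[0.61199387 0.0731115  0.231     ] [0.53616501 0.07525879 0.231     ]
```

>>> {"method": "move_arm", "body": {
  "plan": [
    [[-0.2, 0, 1, 0, 0, 0, 1], [0, 0, 1.5, 0, 0, 0, 1], [0, 0, 1.5, 0, 0, 0, 1], [0, 0, 1.5, 0, 0, 0, 1], [0, 0, 1.5, 0, 0, 0, 1], [0, 0, 1.5, 0, 0, 0, 1], [0, 0, 1.2, 0, 0, 0, 1], [0, 0, 0, 0, 0, 0, 1], [0, 0, 0, 0, 0, 0, 1]]
  ]
}}

```text
clock: 9.15
tcp_pos: [0.4271, 0.0791, 0.1141]
tcp_rot: [3.141, -0.073, -0.001]
contact_force: [0.4, -0.3, -1.6]
grip_width: 0.245
```

```bash
python3 -c "
from h import *
snap('g',('scene',))
im=cv2.imread('pics/scene_g.png');cv2.imwrite('pics/scene_g_c.png',cv2.resize(im[150:280,310:460],None,fx=5,fy=5,interpolation=cv2.INTER_CUBIC))"
```

```text
t 9.15 tcp [0.4271 0.0791 0.1141] yaw -2.65 z [-8.e-04 -1.e-04 -1.e+00] F [ 0.38 -0.34 -1.6 ] M [-0.04  0.01  0.02] w 0.245 q [ 0.03  0.41  2.14 -0.    0.59  1.65]
```

View pics/scene_g_c.png

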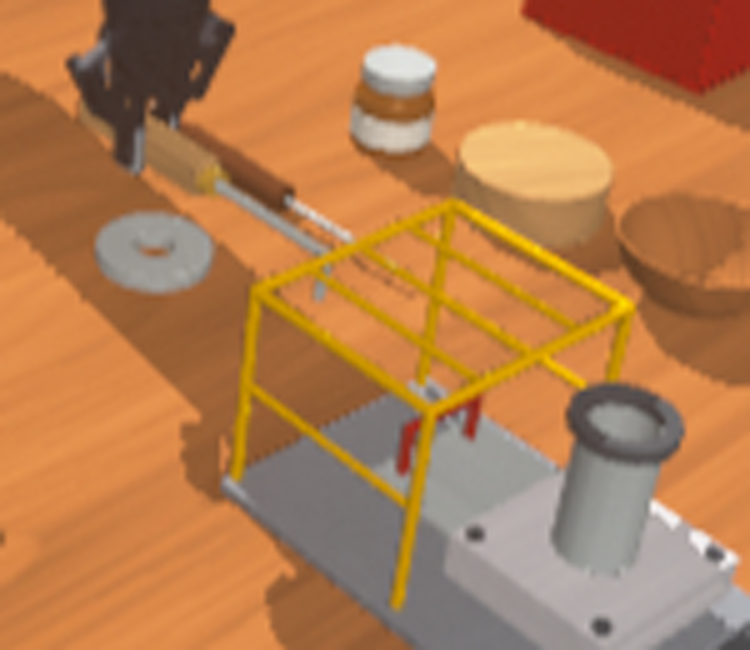

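>>> {"method": "move_arm", "body": {
  "plan": [
    [[1, 0, 0, 0, 0, 0, 1], [1.5, 0, 0, 0, 0, 0, 1], [1.5, 0, 0, 0, 0, 0, 1], [1.5, 0, 0, 0, 0, 0, 1], [1.5, 0, 0, 0, 0, 0, 1], [1, 0, 0, 0, 0, 0, 1], [0, 0, 0, 0, 0, 0, 1]]
  ]
}}

```text
clock: 9.9
tcp_pos: [0.5086, 0.0755, 0.1145]
tcp_rot: [3.141, -0.072, 0.002]
contact_force: [-1.1, 0.8, -0.7]
grip_width: 0.245
```

```bash
python3 -c "
from h import *
snap('i',('scene','top'))
im=cv2.imread('pics/scene_i.png');cv2.imwrite('pics/scene_i_c.png',cv2.resize(im[170:280,340:460],None,fx=5,fy=5,interpolation=cv2.INTER_CUBIC))
im=cv2.imread('pics/top_i.png');cv2.imwrite('pics/top_i_c.png',cv2.resize(im[70:180,240:340],None,fx=5,fy=5,interpolation=cv2.INTER_CUBIC))"
```

```text
t 9.9 tcp [0.5086 0.0755 0.1145] yaw -2.61 z [ 1.4e-03 -1.0e-04 -1.0e+00] F [-1.15  0.83 -0.73] M [0.01 0.04 0.03] w 0.245 q [ 0.02  0.5   1.95 -0.    0.69  1.64]
```

View pics/scene_i_c.png

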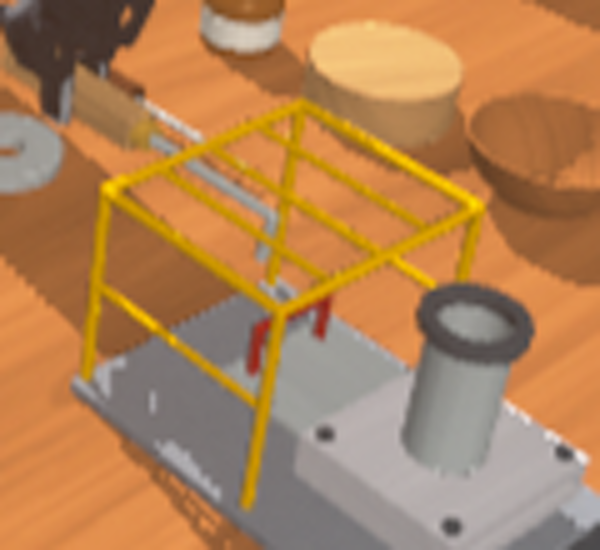

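View pics/top_i_c.png

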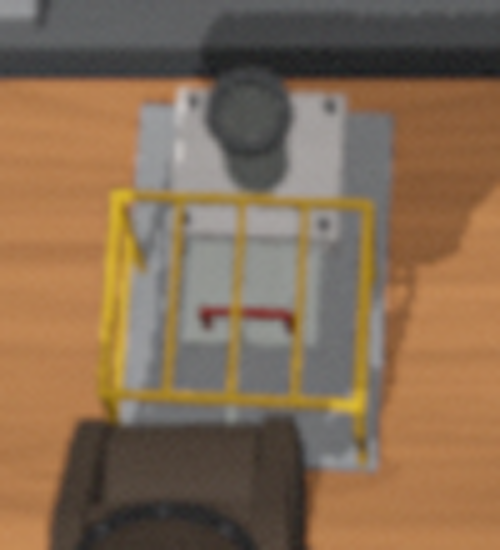

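>>> {"method": "move_arm", "body": {
  "plan": [
    [[1.2, 0, 0, 0, 0, 0, 1], [1.2, 0, 0, 0, 0, 0, 1], [1.2, 0, 0, 0, 0, 0, 1], [1.2, 0, 0, 0, 0, 0, 1], [0, 0, 0, 0, 0, 0, 1], [0, 0, 0, 0, 0, 0, 1]]
  ]
}}

```text
clock: 10.6
tcp_pos: [0.5551, 0.0734, 0.1139]
tcp_rot: [3.141, -0.071, -0.001]
contact_force: [0.0, 0.3, -1.8]
grip_width: 0.241
```

```bash
python3 -c "
from h import *
snap('j',('scene','top'))
im=cv2.imread('pics/scene_j.png');cv2.imwrite('pics/scene_j_c.png',cv2.resize(im[190:270,350:450],None,fx=7,fy=7,interpolation=cv2.INTER_CUBIC))
im=cv2.imread('pics/top_j.png');cv2.imwrite('pics/top_j_c.png',cv2.resize(im[90:160,250:330],None,fx=7,fy=7,interpolation=cv2.INTER_CUBIC))"
```

```text
t 10.6 tcp [0.5551 0.0734 0.1139] yaw -2.59 z [-7.e-04 -1.e-04 -1.e+00] F [ 0.02  0.29 -1.85] M [ 0.03  0.04 -0.02] w 0.241 q [ 0.01  0.55  1.84 -0.    0.76  1.63]
```

View pics/scene_j_c.png

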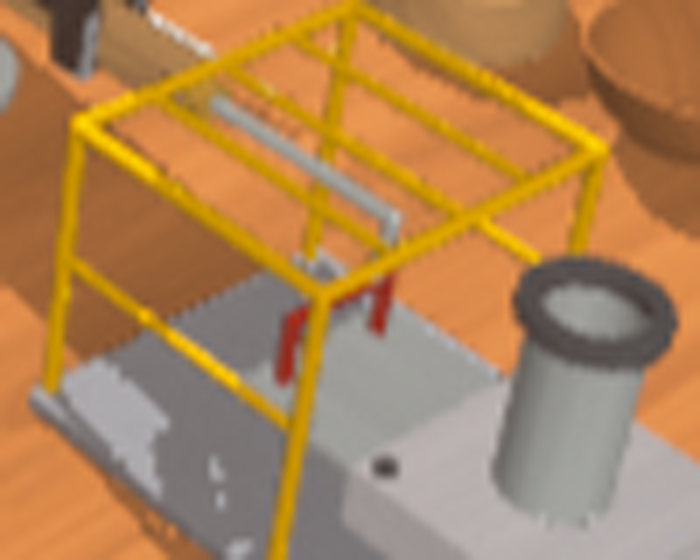

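View pics/top_j_c.png

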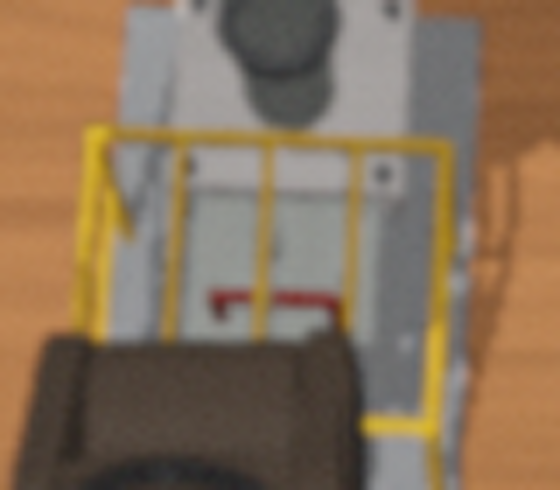

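Run:
```python
from h import *
u=lambda a,b:up(350,190,7,a,b)
print("bend",onplane("scene",u(391,222),.134),"pred",fr([.5551,.0734,np.radians(-2.59)],[.18,0,.134]))
print("bar ends", onplane("scene",u(290,318),.08),onplane("scene",u(385,275),.08))
```

```text
bend [0.73866783 0.06383124 0.134     ] pred [0.73491612 0.06526605 0.134     ]
bar ends [0.71493847 0.03815542 0.08      ] [0.7208319  0.09450726 0.08      ]
```

The hook sits ~17–20 mm behind the bar by both measures. I'll lower it into the gap.

>>> {"method": "move_arm", "body": {
  "plan": [
    [[0, 0, 0.5, 0, 0, 0, 1], [0, 0, 0.7, 0, 0, 0, 1], [0, 0, 0.7, 0, 0, 0, 1], [0, 0, 0.6, 0, 0, 0, 1], [0, 0, 0, 0, 0, 0, 1]]
  ]
}}

```text
clock: 11.2
tcp_pos: [0.5547, 0.0734, 0.0882]
tcp_rot: [3.141, -0.071, -0.003]
contact_force: [-0.2, -0.2, -1.8]
grip_width: 0.243
```

>>> {"method": "move_arm", "body": {
  "plan": [
    [[0, 0, 0.5, 0, 0, 0, 1], [0, 0, 0.5, 0, 0, 0, 1], [0, 0, 0.4, 0, 0, 0, 1], [0, 0, 0, 0, 0, 0, 1], [0, 0, 0, 0, 0, 0, 1]]
  ]
}}

```text
clock: 11.7
tcp_pos: [0.5552, 0.0734, 0.0752]
tcp_rot: [3.141, -0.071, -0.0]
contact_force: [-0.5, 0.2, -1.5]
grip_width: 0.243
```

```bash
python3 -c "
from h import *
snap('k',('scene',))
im=cv2.imread('pics/scene_k.png');cv2.imwrite('pics/scene_k_c.png',cv2.resize(im[190:270,350:450],None,fx=7,fy=7,interpolation=cv2.INTER_CUBIC))"
```

```text
t 11.7 tcp [0.5552 0.0734 0.0752] yaw -2.59 z [-0.e+00 -1.e-04 -1.e+00] F [-0.53  0.16 -1.48] M [0.03 0.04 0.08] w 0.243 q [ 0.01  0.61  1.86 -0.    0.67  1.63]
```

View pics/scene_k_c.png

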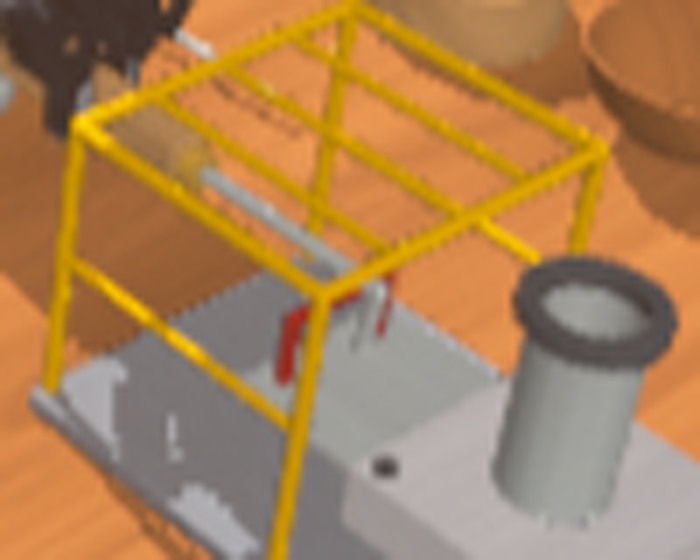

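Hooked: the prong is behind the bar and the shaft is above it. Now I'll pull.

>>> {"method": "move_arm", "body": {
  "plan": [
    [[-0.2, 0, 0, 0, 0, 0, 1], [-0.2, 0, 0, 0, 0, 0, 1], [-0.2, 0, 0, 0, 0, 0, 1], [-0.2, 0, 0, 0, 0, 0, 1], [-0.2, 0, 0, 0, 0, 0, 1], [-0.2, 0, 0, 0, 0, 0, 1], [-0.2, 0, 0, 0, 0, 0, 1]]
  ]
}}

```text
clock: 12.45
tcp_pos: [0.5416, 0.074, 0.0754]
tcp_rot: [3.141, -0.071, 0.002]
contact_force: [5.0, 0.2, -2.3]
grip_width: 0.244
```

>>> {"method": "move_arm", "body": {
  "plan": [
    [[-0.2, 0, 0, 0, 0, 0, 1], [-0.2, 0, 0, 0, 0, 0, 1], [-0.2, 0, 0, 0, 0, 0, 1], [-0.2, 0, 0, 0, 0, 0, 1], [-0.2, 0, 0, 0, 0, 0, 1]]
  ]
}}

```text
clock: 12.95
tcp_pos: [0.5311, 0.0745, 0.0753]
tcp_rot: [3.141, -0.071, 0.0]
contact_force: [5.0, -0.9, -1.7]
grip_width: 0.246
```

```bash
python3 -c "
from h import *
snap('l',('scene',))
im=cv2.imread('pics/scene_l.png');cv2.imwrite('pics/scene_l_c.png',cv2.resize(im[190:270,350:450],None,fx=7,fy=7,interpolation=cv2.INTER_CUBIC))"
```

```text
t 12.95 tcp [0.5311 0.0745 0.0753] yaw -2.59 z [ 2.e-04 -1.e-04 -1.e+00] F [ 5.   -0.94 -1.66] M [-0.04 -0.61  0.01] w 0.246 q [ 0.02  0.58  1.92 -0.    0.64  1.63]
```

View pics/scene_l_c.png

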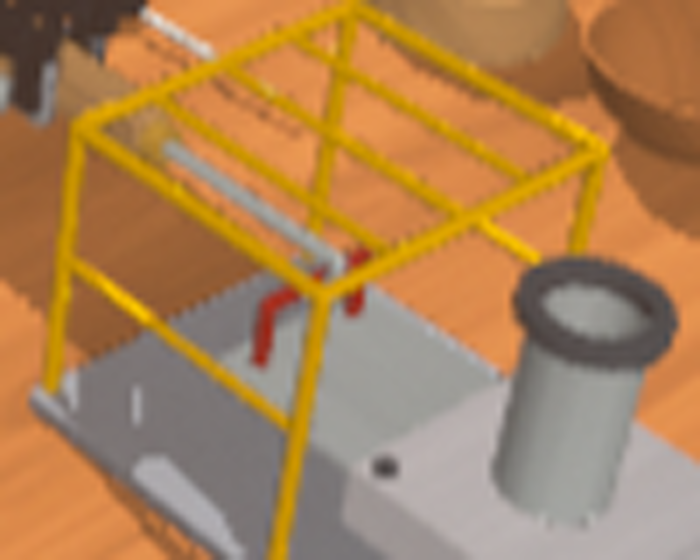

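>>> {"method": "move_arm", "body": {
  "plan": [
    [[-0.2, 0, 0, 0, 0, 0, 1], [-0.25, 0, 0, 0, 0, 0, 1], [-0.25, 0, 0, 0, 0, 0, 1], [-0.25, 0, 0, 0, 0, 0, 1], [-0.25, 0, 0, 0, 0, 0, 1], [-0.25, 0, 0, 0, 0, 0, 1], [-0.2, 0, 0, 0, 0, 0, 1], [-0.1, 0, 0, 0, 0, 0, 1], [-0.1, 0, 0, 0, 0, 0, 1]]
  ]
}}

```text
clock: 13.9
tcp_pos: [0.5127, 0.0753, 0.0753]
tcp_rot: [3.141, -0.071, 0.0]
contact_force: [4.8, -0.7, -2.0]
grip_width: 0.248
```

>>> {"method": "move_arm", "body": {
  "plan": [
    [[-0.06, 0, 0, 0, 0, 0, 1], [-0.06, 0, 0, 0, 0, 0, 1], [-0.06, 0, 0, 0, 0, 0, 1]]
  ]
}}

```text
clock: 14.2
tcp_pos: [0.5109, 0.0754, 0.0753]
tcp_rot: [3.141, -0.071, 0.0]
contact_force: [5.1, -0.4, -1.9]
grip_width: 0.245
```

```bash
python3 -c "
from h import *
snap('m',('scene',))
im=cv2.imread('pics/scene_m.png');cv2.imwrite('pics/scene_m_c.png',cv2.resize(im[190:270,350:450],None,fx=7,fy=7,interpolation=cv2.INTER_CUBIC))"
```

```text
t 14.2 tcp [0.5109 0.0754 0.0753] yaw -2.59 z [ 0.e+00 -1.e-04 -1.e+00] F [ 5.09 -0.43 -1.89] M [-0.08 -0.65  0.01] w 0.245 q [ 0.02  0.56  1.97 -0.    0.61  1.63]
```

View pics/scene_m_c.png

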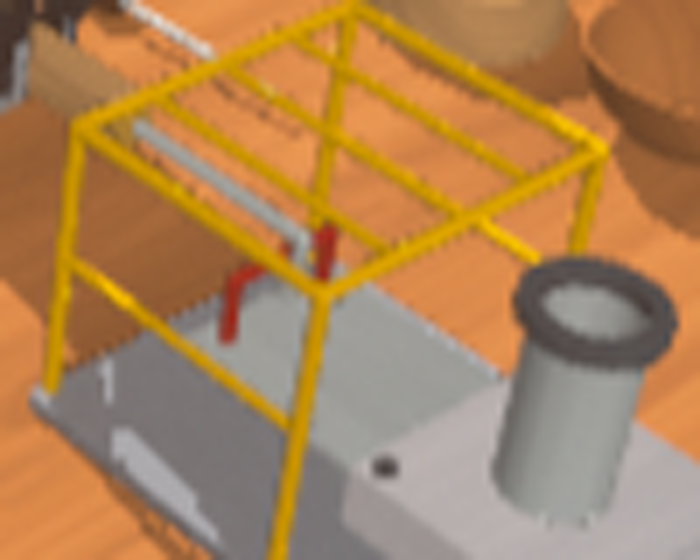

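>>> {"method": "move_arm", "body": {
  "plan": [
    [[-0.08, 0, 0, 0, 0, 0, 1], [-0.08, 0, 0, 0, 0, 0, 1], [-0.08, 0, 0, 0, 0, 0, 1], [-0.08, 0, 0, 0, 0, 0, 1], [-0.08, 0, 0, 0, 0, 0, 1], [-0.08, 0, 0, 0, 0, 0, 1]]
  ]
}}

```text
clock: 14.85
tcp_pos: [0.5061, 0.0756, 0.0753]
tcp_rot: [3.141, -0.071, 0.0]
contact_force: [3.7, -1.0, -2.7]
grip_width: 0.243
```

>>> {"method": "move_arm", "body": {
  "plan": [
    [[-0.05, 0, 0, 0, 0, 0, 1], [-0.05, 0, 0, 0, 0, 0, 1]]
  ]
}}

```text
clock: 15.05
tcp_pos: [0.5051, 0.0757, 0.0753]
tcp_rot: [3.141, -0.071, 0.0]
contact_force: [4.4, -0.7, -1.8]
grip_width: 0.241
```

>>> {"method": "move_arm", "body": {
  "plan": [
    [[-0.05, 0, 0, 0, 0, 0, 1], [-0.05, 0, 0, 0, 0, 0, 1]]
  ]
}}

```text
clock: 15.25
tcp_pos: [0.5041, 0.0757, 0.0753]
tcp_rot: [3.141, -0.071, 0.0]
contact_force: [4.2, 0.1, -0.9]
grip_width: 0.244
```

>>> {"method": "move_arm", "body": {
  "plan": [
    [[-0.05, 0, 0, 0, 0, 0, 1], [-0.05, 0, 0, 0, 0, 0, 1]]
  ]
}}

```text
clock: 15.45
tcp_pos: [0.5031, 0.0758, 0.0753]
tcp_rot: [3.141, -0.071, -0.0]
contact_force: [4.1, -0.8, -1.9]
grip_width: 0.246
```

>>> {"method": "move_arm", "body": {
  "plan": [
    [[-0.05, 0, 0, 0, 0, 0, 1], [-0.05, 0, 0, 0, 0, 0, 1]]
  ]
}}

```text
clock: 15.65
tcp_pos: [0.5021, 0.0758, 0.0753]
tcp_rot: [3.141, -0.071, 0.0]
contact_force: [3.9, -0.5, -1.8]
grip_width: 0.244
```

>>> {"method": "move_arm", "body": {
  "plan": [
    [[-0.05, 0, 0, 0, 0, 0, 1], [-0.05, 0, 0, 0, 0, 0, 1]]
  ]
}}

```text
clock: 15.85
tcp_pos: [0.5011, 0.0758, 0.0753]
tcp_rot: [3.141, -0.071, 0.0]
contact_force: [4.5, 0.3, -2.4]
grip_width: 0.243
```

>>> {"method": "move_arm", "body": {
  "plan": [
    [[-0.05, 0, 0, 0, 0, 0, 1], [-0.05, 0, 0, 0, 0, 0, 1]]
  ]
}}

```text
clock: 16.05
tcp_pos: [0.5001, 0.0759, 0.0753]
tcp_rot: [3.141, -0.071, 0.0]
contact_force: [4.7, -1.5, -2.1]
grip_width: 0.244
```

>>> {"method": "move_arm", "body": {
  "plan": [
    [[-0.05, 0, 0, 0, 0, 0, 1], [-0.05, 0, 0, 0, 0, 0, 1]]
  ]
}}

```text
clock: 16.25
tcp_pos: [0.4991, 0.0759, 0.0753]
tcp_rot: [3.141, -0.071, 0.0]
contact_force: [3.9, -0.7, -2.1]
grip_width: 0.245
```

>>> {"method": "move_arm", "body": {
  "plan": [
    [[-0.05, 0, 0, 0, 0, 0, 1], [-0.05, 0, 0, 0, 0, 0, 1]]
  ]
}}

```text
clock: 16.45
tcp_pos: [0.4981, 0.076, 0.0753]
tcp_rot: [3.141, -0.071, 0.0]
contact_force: [3.4, -0.5, -2.1]
grip_width: 0.247
```

>>> {"method": "move_arm", "body": {
  "plan": [
    [[-0.05, 0, 0, 0, 0, 0, 1], [-0.05, 0, 0, 0, 0, 0, 1]]
  ]
}}

```text
clock: 16.65
tcp_pos: [0.4971, 0.076, 0.0753]
tcp_rot: [3.141, -0.071, 0.0]
contact_force: [3.7, -1.1, -1.5]
grip_width: 0.245
```

>>> {"method": "move_arm", "body": {
  "plan": [
    [[-0.05, 0, 0, 0, 0, 0, 1], [-0.05, 0, 0, 0, 0, 0, 1]]
  ]
}}

```text
clock: 16.85
tcp_pos: [0.4961, 0.0761, 0.0753]
tcp_rot: [3.141, -0.071, 0.0]
contact_force: [4.6, -0.6, -2.1]
grip_width: 0.246
```

>>> {"method": "move_arm", "body": {
  "plan": [
    [[-0.05, 0, 0, 0, 0, 0, 1], [-0.05, 0, 0, 0, 0, 0, 1]]
  ]
}}

```text
clock: 17.05
tcp_pos: [0.4951, 0.0761, 0.0753]
tcp_rot: [3.141, -0.071, 0.0]
contact_force: [4.4, -1.3, -1.3]
grip_width: 0.246
```

>>> {"method": "move_arm", "body": {
  "plan": [
    [[-0.05, 0, 0, 0, 0, 0, 1], [-0.05, 0, 0, 0, 0, 0, 1]]
  ]
}}

```text
clock: 17.25
tcp_pos: [0.4941, 0.0762, 0.0753]
tcp_rot: [3.141, -0.071, -0.0]
contact_force: [5.0, -0.0, -2.2]
grip_width: 0.242
```

>>> {"method": "move_arm", "body": {
  "plan": [
    [[-0.05, 0, 0, 0, 0, 0, 1], [-0.05, 0, 0, 0, 0, 0, 1]]
  ]
}}

```text
clock: 17.45
tcp_pos: [0.4931, 0.0762, 0.0753]
tcp_rot: [3.141, -0.071, 0.0]
contact_force: [4.0, -1.0, -1.8]
grip_width: 0.245
```

>>> {"method": "move_arm", "body": {
  "plan": [
    [[-0.05, 0, 0, 0, 0, 0, 1], [-0.05, 0, 0, 0, 0, 0, 1]]
  ]
}}

```text
clock: 17.65
tcp_pos: [0.4921, 0.0763, 0.0753]
tcp_rot: [3.141, -0.071, 0.0]
contact_force: [3.4, -1.2, -1.6]
grip_width: 0.244
```

>>> {"method": "move_arm", "body": {
  "plan": [
    [[-0.05, 0, 0, 0, 0, 0, 1], [-0.05, 0, 0, 0, 0, 0, 1]]
  ]
}}

```text
clock: 17.85
tcp_pos: [0.4911, 0.0763, 0.0753]
tcp_rot: [3.141, -0.071, 0.0]
contact_force: [2.8, -1.1, -1.9]
grip_width: 0.243
```

>>> {"method": "move_arm", "body": {
  "plan": [
    [[-0.05, 0, 0, 0, 0, 0, 1], [-0.05, 0, 0, 0, 0, 0, 1]]
  ]
}}

```text
clock: 18.05
tcp_pos: [0.4901, 0.0763, 0.0753]
tcp_rot: [3.141, -0.071, 0.0]
contact_force: [4.6, -1.0, -1.7]
grip_width: 0.246
```

>>> {"method": "move_arm", "body": {
  "plan": [
    [[-0.05, 0, 0, 0, 0, 0, 1], [-0.05, 0, 0, 0, 0, 0, 1]]
  ]
}}

```text
clock: 18.25
tcp_pos: [0.4891, 0.0764, 0.0753]
tcp_rot: [3.141, -0.071, 0.0]
contact_force: [3.3, -0.3, -1.0]
grip_width: 0.244
```

>>> {"method": "move_arm", "body": {
  "plan": [
    [[-0.05, 0, 0, 0, 0, 0, 1], [-0.05, 0, 0, 0, 0, 0, 1]]
  ]
}}

```text
clock: 18.45
tcp_pos: [0.4881, 0.0764, 0.0753]
tcp_rot: [3.141, -0.071, 0.0]
contact_force: [4.0, -0.7, -1.9]
grip_width: 0.246
```

>>> {"method": "move_arm", "body": {
  "plan": [
    [[-0.05, 0, 0, 0, 0, 0, 1], [-0.05, 0, 0, 0, 0, 0, 1]]
  ]
}}

```text
clock: 18.65
tcp_pos: [0.4871, 0.0765, 0.0753]
tcp_rot: [3.141, -0.071, 0.0]
contact_force: [3.3, -0.4, -2.8]
grip_width: 0.246
```

>>> {"method": "move_arm", "body": {
  "plan": [
    [[-0.05, 0, 0, 0, 0, 0, 1], [-0.05, 0, 0, 0, 0, 0, 1]]
  ]
}}

```text
clock: 18.85
tcp_pos: [0.4861, 0.0765, 0.0753]
tcp_rot: [3.141, -0.071, 0.0]
contact_force: [3.3, -1.2, -2.0]
grip_width: 0.245
```

```bash
python3 -c "
from h import *
snap('n',('scene',))
im=cv2.imread('pics/scene_n.png');cv2.imwrite('pics/scene_n_c.png',cv2.resize(im[190:270,340:440],None,fx=7,fy=7,interpolation=cv2.INTER_CUBIC))"
```

```text
t 18.85 tcp [0.4861 0.0765 0.0753] yaw -2.59 z [ 0.e+00 -1.e-04 -1.e+00] F [ 3.29 -1.17 -2.04] M [-0.14 -0.65 -0.09] w 0.245 q [ 0.02  0.54  2.03 -0.    0.57  1.64]
```

View pics/scene_n_c.png

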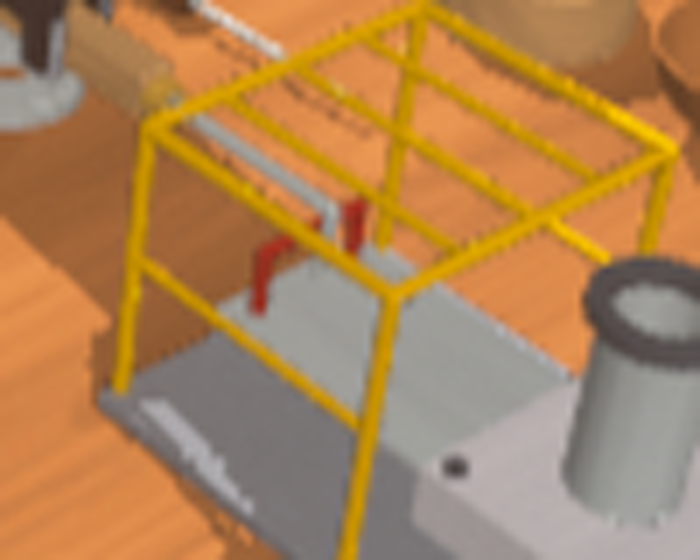

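Gate still travels with the hook (about 59 mm so far). I'll continue in small steps.

>>> {"method": "move_arm", "body": {
  "plan": [
    [[-0.05, 0, 0, 0, 0, 0, 1], [-0.05, 0, 0, 0, 0, 0, 1]]
  ]
}}

```text
clock: 19.1
tcp_pos: [0.4851, 0.0766, 0.0753]
tcp_rot: [3.141, -0.071, 0.0]
contact_force: [3.8, -0.4, -1.9]
grip_width: 0.243
```

>>> {"method": "move_arm", "body": {
  "plan": [
    [[-0.05, 0, 0, 0, 0, 0, 1], [-0.05, 0, 0, 0, 0, 0, 1]]
  ]
}}

```text
clock: 19.3
tcp_pos: [0.4841, 0.0766, 0.0753]
tcp_rot: [3.141, -0.071, 0.0]
contact_force: [4.1, -0.3, -2.2]
grip_width: 0.243
```

>>> {"method": "move_arm", "body": {
  "plan": [
    [[-0.05, 0, 0, 0, 0, 0, 1], [-0.05, 0, 0, 0, 0, 0, 1]]
  ]
}}

```text
clock: 19.5
tcp_pos: [0.4836, 0.0767, 0.0754]
tcp_rot: [3.141, -0.071, 0.002]
contact_force: [7.4, -0.5, -2.4]
grip_width: 0.245
```

>>> {"method": "move_arm", "body": {
  "plan": [
    [[0, 0, 0, 0, 0, 0, 1]]
  ]
}}

```text
clock: 19.6
tcp_pos: [0.4837, 0.0766, 0.0754]
tcp_rot: [3.141, -0.071, 0.002]
contact_force: [6.4, -1.1, -2.2]
grip_width: 0.241
```

>>> {"method": "move_arm", "body": {
  "plan": [
    [[-0.05, 0, 0, 0, 0, 0, 1], [0, 0, 0, 0, 0, 0, 1]]
  ]
}}

```text
clock: 19.8
tcp_pos: [0.4836, 0.0767, 0.0755]
tcp_rot: [3.141, -0.071, 0.004]
contact_force: [8.9, -0.4, -3.4]
grip_width: 0.247
```

>>> {"method": "move_arm", "body": {
  "plan": [
    [[-0.04, 0, 0, 0, 0, 0, 1], [-0.04, 0, 0, 0, 0, 0, 1], [0, 0, 0, 0, 0, 0, 1]]
  ]
}}

```text
clock: 20.1
tcp_pos: [0.4835, 0.0767, 0.0755]
tcp_rot: [-3.141, 0.071, -0.006]
contact_force: [12.0, -0.8, -4.2]
grip_width: 0.241
```

>>> {"method": "move_arm", "body": {
  "plan": [
    [[-0.01, 0, 0, 0, 0, 0, 1], [0, 0, 0, 0, 0, 0, 1], [0, 0, 0, 0, 0, 0, 1], [0, 0, 0, 0, 0, 0, 1]]
  ]
}}

```text
clock: 20.5
tcp_pos: [0.4835, 0.0767, 0.0755]
tcp_rot: [-3.141, 0.071, -0.006]
contact_force: [12.0, -0.5, -4.2]
grip_width: 0.242
```

>>> {"method": "move_arm", "body": {
  "plan": [
    [[0, 0, 0, 0, 0, 0, 1], [0, 0, 0, 0, 0, 0, 1], [0, 0, 0, 0, 0, 0, 1], [0, 0, 0, 0, 0, 0, 1]]
  ]
}}

```text
clock: 20.9
tcp_pos: [0.4835, 0.0767, 0.0756]
tcp_rot: [-3.141, 0.071, -0.006]
contact_force: [11.9, -0.9, -3.8]
grip_width: 0.245
```

>>> {"method": "move_arm", "body": {
  "plan": [
    [[0, 0, 0, 0, 0, 0, 1], [0, 0, 0, 0, 0, 0, 1]]
  ]
}}

```text
clock: 21.1
tcp_pos: [0.4835, 0.0767, 0.0755]
tcp_rot: [-3.141, 0.071, -0.006]
contact_force: [12.6, -0.1, -5.3]
grip_width: 0.241
```

The gate stands still against a ~12 N pull, held for 1 s. Next I unhook: forward off the bar, then up.

>>> {"method": "move_arm", "body": {
  "plan": [
    [[0.1, 0, 0, 0, 0, 0, 1], [0.1, 0, 0, 0, 0, 0, 1], [0.2, 0, 0, 0, 0, 0, 1], [0.3, 0, 0, 0, 0, 0, 1], [0.3, 0, 0, 0, 0, 0, 1], [0.2, 0, 0, 0, 0, 0, 1], [0, 0, 0, 0, 0, 0, 1], [0, 0, 0, 0, 0, 0, 1]]
  ]
}}

```text
clock: 21.9
tcp_pos: [0.4936, 0.0762, 0.0752]
tcp_rot: [3.141, -0.071, -0.0]
contact_force: [0.5, -0.1, -1.5]
grip_width: 0.244
```

```bash
python3 -c "
from h import *
snap('o',('scene','wrist'))
im=cv2.imread('pics/scene_o.png');cv2.imwrite('pics/scene_o_c.png',cv2.resize(im[180:260,330:430],None,fx=7,fy=7,interpolation=cv2.INTER_CUBIC))"
```

```text
t 21.9 tcp [0.4936 0.0762 0.0752] yaw -2.59 z [-3.e-04 -1.e-04 -1.e+00] F [ 0.46 -0.08 -1.51] M [-0.01 -0.02  0.01] w 0.244 q [ 0.02  0.55  2.01 -0.    0.58  1.64]
```

View pics/scene_o_c.png

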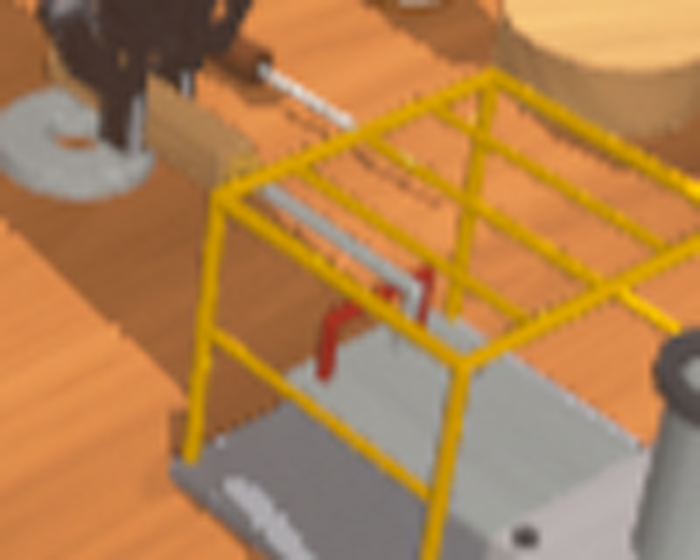

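View pics/wrist_o.png

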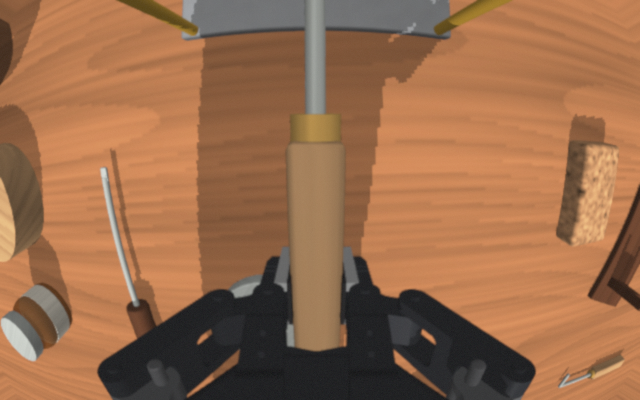

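>>> {"method": "move_arm", "body": {
  "plan": [
    [[0, 0, -0.3, 0, 0, 0, 1], [0, 0, -0.6, 0, 0, 0, 1], [0, 0, -0.8, 0, 0, 0, 1], [0, 0, -0.8, 0, 0, 0, 1], [0, 0, -0.8, 0, 0, 0, 1], [0, 0, -0.6, 0, 0, 0, 1], [0, 0, 0, 0, 0, 0, 1], [0, 0, 0, 0, 0, 0, 1]]
  ]
}}

```text
clock: 22.8
tcp_pos: [0.4937, 0.0762, 0.1144]
tcp_rot: [3.141, -0.071, 0.0]
contact_force: [0.2, 0.5, -1.1]
grip_width: 0.242
```

```bash
python3 -c "
from h import *
snap('p',('scene',))
im=cv2.imread('pics/scene_p.png');cv2.imwrite('pics/scene_p_c.png',cv2.resize(im[180:260,330:430],None,fx=7,fy=7,interpolation=cv2.INTER_CUBIC))"
```

```text
t 22.8 tcp [0.4937 0.0762 0.1144] yaw -2.59 z [ 3.e-04 -1.e-04 -1.e+00] F [ 0.22  0.53 -1.09] M [-0.02  0.08 -0.01] w 0.242 q [ 0.02  0.48  1.98 -0.    0.68  1.64]
```

View pics/scene_p_c.png

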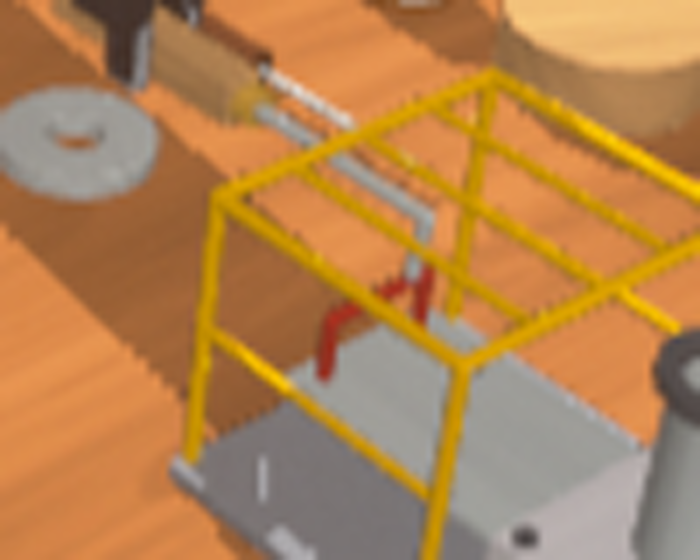

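>>> {"method": "move_arm", "body": {
  "plan": [
    [[-0.6, 0, 0, 0, 0, 0, 1], [-1, 0, 0, 0, 0, 0, 1], [-1.2, 0, 0, 0, 0, 0, 1], [-1.2, 0, 0, 0, 0, 0, 1], [-1.2, 0, 0, 0, 0, 0, 1], [-1, 0, 0, 0, 0, 0, 1], [-0.6, 0, 0, 0, 0, 0, 1], [0, 0, 0, 0, 0, 0, 1], [0, 0, 0, 0, 0, 0, 1]]
  ]
}}

```text
clock: 23.75
tcp_pos: [0.4262, 0.0793, 0.1144]
tcp_rot: [3.141, -0.071, 0.001]
contact_force: [0.5, -0.6, -1.4]
grip_width: 0.244
```

```bash
python3 -c "
from h import *
snap('q',('scene',))
im=cv2.imread('pics/scene_q.png');cv2.imwrite('pics/scene_q_c.png',cv2.resize(im[160:280,300:450],None,fx=5,fy=5,interpolation=cv2.INTER_CUBIC))"
```

```text
t 23.75 tcp [0.4262 0.0793 0.1144] yaw -2.59 z [ 7.e-04 -1.e-04 -1.e+00] F [ 0.53 -0.63 -1.37] M [-0.05  0.02  0.04] w 0.244 q [ 0.03  0.41  2.14 -0.    0.59  1.65]
```

View pics/scene_q_c.png

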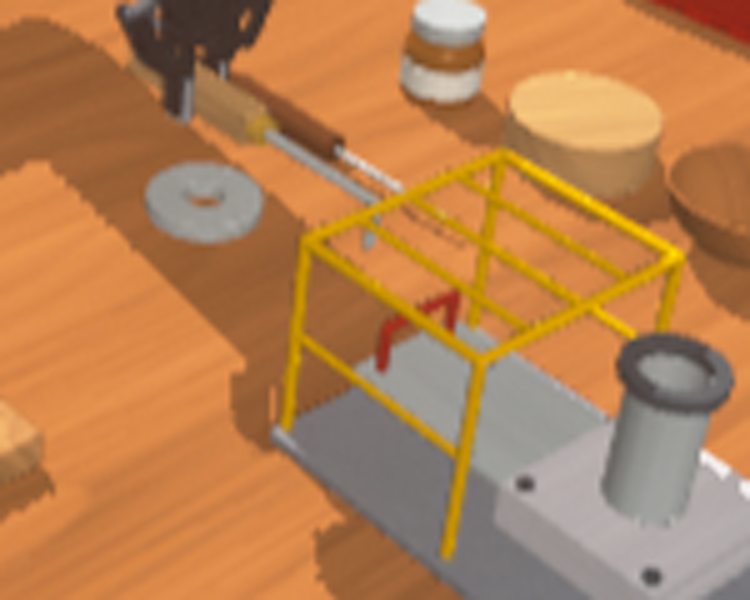

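>>> {"method": "move_arm", "body": {
  "plan": [
    [[0, 0, -1.2, 0, 0, 0, 1], [0, 0, -1.7, 0, 0, 0, 1], [0, 0, -1.7, 0, 0, 0, 1], [0, 0, -1.7, 0, 0, 0, 1], [0, 0, -1.7, 0, 0, 0, 1], [0, 0, -1.7, 0, 0, 0, 1], [0, 0, 0, 0, 0, 0.11, 1], [0, 0, 0, 0, 0, 0.12, 1], [0, 0, 0, 0, 0, 0.12, 1], [0, 0, 0, 0, 0, 0, 1]]
  ]
}}

```text
clock: 24.8
tcp_pos: [0.4261, 0.0792, 0.2113]
tcp_rot: [3.08, -0.62, 0.0]
contact_force: [0.0, -0.4, -1.9]
grip_width: 0.243
```

>>> {"method": "move_arm", "body": {
  "plan": [
    [[0.9, 2.1, 0, 0, 0, 0, 1], [0.9, 2.1, 0, 0, 0, 0, 1], [0.9, 2.1, 0, 0, 0, 0, 1], [0.9, 2.1, 0, 0, 0, 0, 1], [0.9, 2.1, 0, 0, 0, 0, 1], [0.9, 2.1, 0, 0, 0, 0, 1], [0.9, 2.1, 0, 0, 0, 0, 1], [0.9, 2.1, 0, 0, 0, 0, 1], [0.9, 2.1, 0, 0, 0, 0, 1], [0, 0, 0, 0, 0, 0, 1]]
  ]
}}

```text
clock: 25.8
tcp_pos: [0.4282, -0.1284, 0.2112]
tcp_rot: [3.08, -0.614, 0.001]
contact_force: [-0.7, -0.0, -1.5]
grip_width: 0.242
```

Run:
```python
from h import *
from station import env
s=env.get_state();pr(s)
R=Ro.from_rotvec(s["tcp_rot"]).as_matrix();print(R.T@(np.array([.4317,-.3207,.2114])-s["tcp_pos"])*100)
```

```text
t 25.8 tcp [ 0.4282 -0.1284  0.2112] yaw -22.56 z [ 3.e-04 -5.e-04 -1.e+00] F [-0.73 -0.04 -1.55] M [0.03 0.03 0.01] w 0.242 q [-0.44  0.27  2.   -0.    0.87  1.53]
[ 7.70479313e+00  1.76269191e+01 -9.78594309e-03]
```

>>> {"method": "move_arm", "body": {
  "plan": [
    [[0.9, 2, 0, 0, 0, 0, 1], [0.9, 2, 0, 0, 0, 0, 1], [0.9, 2, 0, 0, 0, 0, 1], [0.9, 2, 0, 0, 0, 0, 1], [0.9, 2, 0, 0, 0, 0, 1], [0.9, 2, 0, 0, 0, 0, 1], [0.9, 2, 0, 0, 0, 0, 1], [0.9, 2, 0, 0, 0, 0, 1], [0.5, 1.6, 0, 0, 0, 0, 1], [0, 0, 0, 0, 0, 0, 1], [0, 0, 0, 0, 0, 0, 1]]
  ]
}}

```text
clock: 26.9
tcp_pos: [0.431, -0.3179, 0.211]
tcp_rot: [-3.08, 0.616, 0.001]
contact_force: [-0.1, -0.3, -1.3]
grip_width: 0.245
```

Run:
```python
from h import *
s=snap('r')
R=Ro.from_rotvec(s["tcp_rot"]).as_matrix();print(R.T@(np.array([.4317,-.3207,.0417])-s["tcp_pos"])*100)
```

```text
t 26.9 tcp [ 0.431  -0.3179  0.211 ] yaw -22.61 z [-5.e-04  6.e-04 -1.e+00] F [-0.07 -0.3  -1.3 ] M [0.02 0.02 0.04] w 0.245 q [-0.76  0.39  1.8   0.    0.95  1.21]
[ 0.1882679   0.23603773 16.93403113]
```

View pics/wrist_r.png

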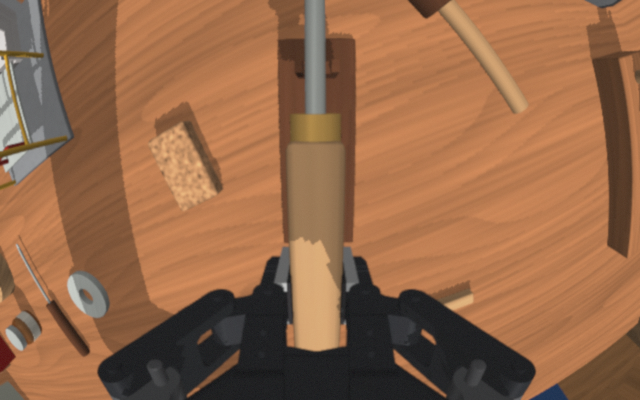

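>>> {"method": "move_arm", "body": {
  "plan": [
    [[0.19, 0.24, 0, 0, 0, 0, 1], [0, 0, 1.5, 0, 0, 0, 1], [0, 0, 2, 0, 0, 0, 1], [0, 0, 2, 0, 0, 0, 1], [0, 0, 2, 0, 0, 0, 1], [0, 0, 2, 0, 0, 0, 1], [0, 0, 2, 0, 0, 0, 1], [0, 0, 1.5, 0, 0, 0, 1], [0, 0, 0, 0, 0, 0, 1], [0, 0, 0, 0, 0, 0, 1]]
  ]
}}

```text
clock: 27.95
tcp_pos: [0.4322, -0.3212, 0.0817]
tcp_rot: [3.081, -0.616, 0.0]
contact_force: [0.4, 0.1, -1.3]
grip_width: 0.242
```

Run:
```python
from h import *
s=snap('s',('wrist','scene'))
R=Ro.from_rotvec(s["tcp_rot"]).as_matrix();print(R.T@(np.array([.4317,-.3207,.0417])-s["tcp_pos"])*100)
im=cv2.imread('pics/scene_s.png');cv2.imwrite('pics/scene_s_c.png',cv2.resize(im[190:310,190:310],None,fx=5,fy=5,interpolation=cv2.INTER_CUBIC))
```

```text
t 27.95 tcp [ 0.4322 -0.3212  0.0817] yaw -22.61 z [ 0.e+00 -1.e-04 -1.e+00] F [ 0.38  0.14 -1.33] M [-0.01  0.09 -0.03] w 0.242 q [-0.76  0.57  1.91 -0.    0.65  1.2 ]
[-0.06675303 -0.02873579  3.99683435]
```

View pics/wrist_s.png

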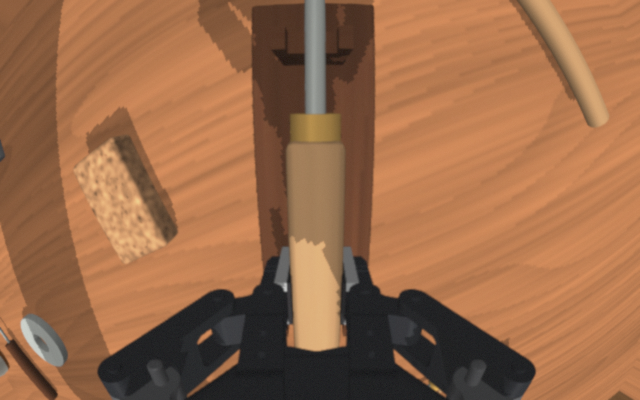

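View pics/scene_s_c.png

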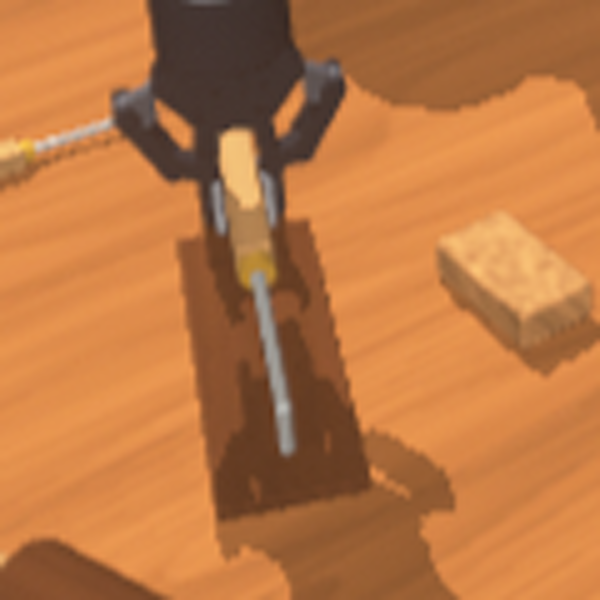

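>>> {"method": "move_arm", "body": {
  "plan": [
    [[-0.05, 0, 0.8, 0, 0, 0, 1], [0, 0, 1, 0, 0, 0, 1], [0, 0, 1, 0, 0, 0, 1], [0, 0, 0.6, 0, 0, 0, 1], [0, 0, 0.2, 0, 0, 0, 1], [0, 0, 0.1, 0, 0, 0, 1], [0, 0, 0, 0, 0, 0, 1], [0, 0, 0, 0, 0, 0, 1]]
  ]
}}

```text
clock: 28.85
tcp_pos: [0.4316, -0.3213, 0.0446]
tcp_rot: [3.08, -0.617, 0.001]
contact_force: [1.1, 0.6, -2.0]
grip_width: 0.242
```

>>> {"method": "move_arm", "body": {
  "plan": [
    [[0, 0, 0.1, 0, 0, 0, 1], [0, 0, 0.1, 0, 0, 0, 1], [0, 0, 0, 0, 0, 0, 1]]
  ]
}}

```text
clock: 29.15
tcp_pos: [0.4315, -0.3211, 0.0423]
tcp_rot: [3.08, -0.617, -0.0]
contact_force: [-0.2, 0.1, -1.3]
grip_width: 0.245
```

>>> {"method": "move_arm", "body": {
  "plan": [
    [[0, 0, 0.05, 0, 0, 0, 1], [0, 0, 0, 0, 0, 0, 1]]
  ]
}}

```text
clock: 29.35
tcp_pos: [0.4315, -0.3212, 0.0418]
tcp_rot: [3.08, -0.617, 0.0]
contact_force: [-0.2, -0.3, -1.3]
grip_width: 0.248
```

>>> {"method": "move_arm", "body": {
  "plan": [
    [[0, 0, 0.05, 0, 0, 0, 1], [0, 0, 0, 0, 0, 0, 1]]
  ]
}}

```text
clock: 29.55
tcp_pos: [0.4315, -0.3212, 0.0418]
tcp_rot: [3.08, -0.617, 0.001]
contact_force: [-1.0, 1.4, 5.7]
grip_width: 0.243
```

Seated: 5.7 N upward at the same height as when I grasped it. I'll release it slowly.

>>> {"method": "move_arm", "body": {
  "plan": [
    [[0, 0, 0, 0, 0, 0, 2.3], [0, 0, 0, 0, 0, 0, 2.6], [0, 0, 0, 0, 0, 0, 3], [0, 0, 0, 0, 0, 0, 4], [0, 0, 0, 0, 0, 0, 5.5], [0, 0, 0, 0, 0, 0, 7], [0, 0, 0, 0, 0, 0, 8.5], [0, 0, 0, 0, 0, 0, 8.5], [0, 0, 0, 0, 0, 0, 8.5], [0, 0, 0, 0, 0, 0, 8.5]]
  ]
}}

```text
clock: 30.55
tcp_pos: [0.4315, -0.3212, 0.0413]
tcp_rot: [3.08, -0.617, 0.0]
contact_force: [0.9, 0.1, -0.3]
grip_width: 0.993
```

```bash
python3 -c "
from h import *
snap('u')"
```

```text
t 30.55 tcp [ 0.4315 -0.3212  0.0413] yaw -22.64 z [ 0.e+00 -1.e-04 -1.e+00] F [ 0.88  0.09 -0.25] M [ 0.01 -0.03 -0.  ] w 0.993 q [-0.76  0.64  1.94 -0.    0.56  1.2 ]
```

View pics/wrist_u.png

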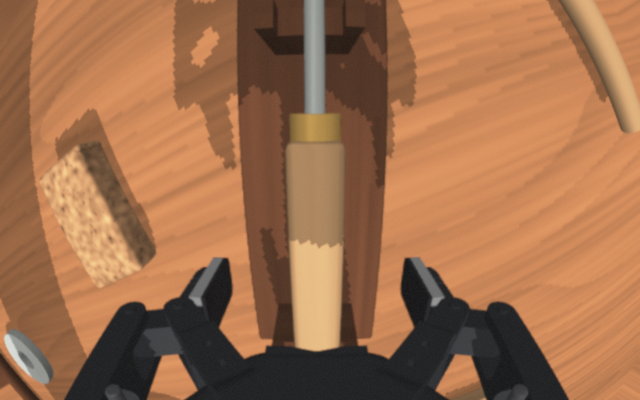

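Lies as before, within about 1 mm. I'll retreat straight up to 19 cm and do the final checks.

>>> {"method": "move_arm", "body": {
  "plan": [
    [[0, 0, -1, 0, 0, 0, 8.5], [0, 0, -2, 0, 0, 0, 8.5], [0, 0, -2, 0, 0, 0, 8.5], [0, 0, -2, 0, 0, 0, 8.5], [0, 0, -2, 0, 0, 0, 8.5], [0, 0, -2, 0, 0, 0, 8.5], [0, 0, -2, 0, 0, 0, 8.5], [0, 0, -2, 0, 0, 0, 8.5], [0, 0, -2, 0, 0, 0, 8.5], [0, 0, -2, 0, 0, 0, 8.5], [0, 0, 0, 0, 0, 0, 8.5], [0, 0, 0, 0, 0, 0, 8.5]]
  ]
}}

```text
clock: 31.8
tcp_pos: [0.4313, -0.321, 0.2317]
tcp_rot: [3.08, -0.617, 0.001]
contact_force: [0.2, 0.6, -0.4]
grip_width: 0.995
```

Run:
```python
from h import *
snap('v',('wrist','scene'))
c=wload('v');im=cv2.imread("pics/scene_v.png");a=cv2.imread("pics/scene0.png")
cv2.imwrite("pics/cmp.png",cv2.resize(np.hstack([a[160:320,150:480],im[160:320,150:480]]),None,fx=1.2,fy=1.2))
```

```text
t 31.8 tcp [ 0.4313 -0.321   0.2317] yaw -22.64 z [ 6.e-04 -6.e-04 -1.e+00] F [ 0.2   0.64 -0.38] M [-0.02 -0.   -0.03] w 0.995 q [-0.76  0.37  1.77 -0.    1.    1.2 ]
```

View pics/wrist_v.png

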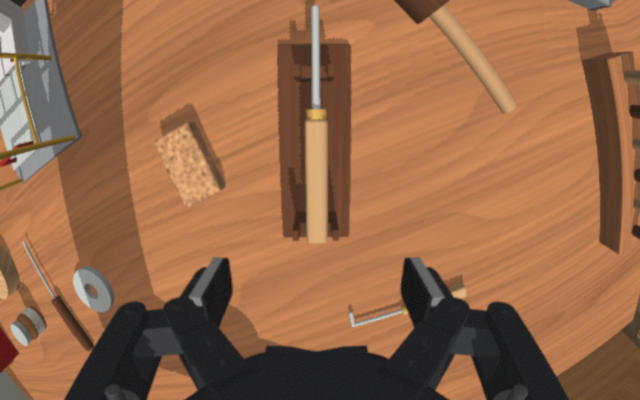

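View pics/cmp.png

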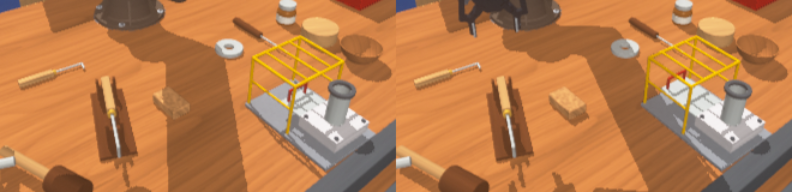

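```bash
python3 -c "
from station import env
print(env.hand_in())"
```

```text
the job is handed in; nothing more can be done
None
```

The gate is open against its stop and the hook rod is back in its rest. I handed the job in at about 32 s of the 66 s allowed.

- **Pull:** The gate dragged at about 4–5 N and stopped after roughly 61 mm of travel. That is my estimate from the arm position and the camera fit. At the stop I held a steady pull of about 12 N for 1 s with no movement. The highest reading was 12.6 N.
- **Unhooking:** I moved the rod forward off the bar, lifted it clear and backed it out below the front bar. The gate stayed where it was in the pictures.
- **Rod in its rest:** I set it down where I had gripped it, to within about 1 mm in the last wrist picture. It met the rest at the same height as before, with about 6 N of upward force. Then I opened the gripper and moved clear.
- **Last checks:** The final scene picture shows the gate open, the rod in its notches and the things I could compare with the first picture in the same places. I compared those by eye only. The wrist force readings were near zero with the gripper clear.

One disagreement: the wrist camera and the two fixed cameras placed the pull bar about 4 mm apart. That was within the room I had behind the bar and did not affect the hooking.

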